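Put the chip tray back in the dust trap and bring it into use

ROBOT

A 7-joint arm with a two-finger parallel gripper is mounted at the origin on the work surface. World frame = base frame: x ahead of the robot, y to its left, z up, the work surface at z = 0. Lengths are in m, angles in degrees, forces in N, time in s.
With the tool pointing down it reaches from about 0.4 to 0.925 m from the base axis. Payload 5.6 kg.
Tool frame: the origin (TCP) lies midway between the tips of the shut fingers; the grasp point (between the pads) lies 19 mm behind it; z points along the fingers, y is the line along which they close (so a half turn about z gives the same grasp; the last joint's range is limited). The gripper opens to 85 mm and grips with 20 to 120 N. Pads are 22 mm wide; open, the fingers measure 114 mm over their backs; the gripper's body (76 mm by 85 mm) begins 54 mm behind the grasp point. The pads swing forward as they close: fully open they stand 13 mm farther back than shut.
Start: joints at [-68.067, 26.786, -0.665, 91.828, 0.344, 61.387, -3.226], TCP at [0.269, 0.592, 0.231] pointing down, gripper open.
Joint ranges: [-144.91, 144.91], [-17.63, 115.5], [-89.93, 88.59], [15.96, 139.68], [-74.01, 254.01], [8.47, 105.57], [-167.45, 167.45]. Speed limits (degrees/s): [147.25, 147.25, 180, 180, 180, 180, 180].

INTERFACE

Orientations are given as a 3x3 rotation matrix whose columns are the frame's x, y, z axes.
In Python, from plant import observe, grab_frame, calibration, sign_off, spot_in, masks_of gives the robot as it stands.
- The arm moves only by the shell command python3 -m inch 'ROWS' [FORCE]. ROWS is JSON, a list that holds one entry, the list of rows, each a list of 7 numbers: the turn, a rotation vector about the tool's x, y, z in units of 180 degrees (1.0 is 180 degrees), then the shift along the tool's x, y, z in units of 800 mm (1.0 is 800 mm), then the closure, from -1 (fully open) to 1 (shut). A call has 1 to 10 rows; each row is the pose to reach, as a shift and turn from the pose commanded when the call began, along the tool's axes at that moment, turning the shorter way round; what a row does not reach only later rows make up. A row lasts 1/10 s, in which the tool goes at most 50 mm and 8.59 degrees, less where a joint would pass 70% of its speed; a pose out of reach is approached as far as the arm can. A call with a number of a shift or a turn outside -1 to 1 is refused whole. A call with a gripper value outside its range is refused whole. The fingers move at their own pace and stop on an object; FORCE is the grip in N (left out, the last holds). Time passes only in rows, so rows that repeat a pose let the fingers close. It gives the time, the measured TCP pose, the force, the opening and the grip force at its end, in the units of the state.
- observe(): the state, without advancing time (a new reading comes with each control period).
- grab_frame(name): name is "scene" or "top" or "wrist"; returns (picture, depth): 400x640x3 uint8, blue, green, red; 400x640 float32, m along the optical axis (not along the pixel's ray), 0 where there is no reading.
- calibration(name): a dict with "vfov" (degrees; the focal length in pixels is half the picture's height over the tangent of half this angle, whatever the lens; pixels are square), "cx", "cy" (the principal point, pixels), "k1" (the pictures are not rectified: a ray, as slopes to the right and down, at radius r is drawn at 1 + k1 r^2 times it, then the intrinsics apply), "extrinsics" (4x4, takes a point from camera to world coordinates); the wrist camera has in their place "hand_eye" (4x4, takes a point from camera to tool coordinates, whose origin is the TCP and whose axes are the flange's). Camera axes: x right, y down, z forward; pixel columns grow to the right and rows downward; lengths in m; the calibration is good to about 2 mm. A picture is of the moment at which its call begins: read the wrist's pose just before it. calibration takes no time and is no camera call.
- sign_off(): hands the job in; it is judged then, once.
Trained networks look in the newest picture that a camera, given by its name, has taken for a name from the list of things; names that differ only in an ending like _2 or _b are one class to them, and where a whole thing is asked for, a point or a joint stands for the part that bears it (a point fixed in the world has none). Each returns a list of dicts, best first, with "conf" (0 to 1); they miss things now and then, are a little off and sometimes report something else, mostly with a low value. They report only what shows in the picture. A call takes as long as a camera call.
- spot_in(camera, query): "centre" ([x, y, z] in m, in world coordinates, good to about 4 mm: the middle of the surface that is visible of it).
- masks_of(camera, query): "region" (400x640 bool, what is visible of it).
The state is a dict: "clock": time; "q": joint angles; "qd": joint speeds; "tau": joint torques, N m; "tool_pos": TCP position; "orientation": TCP orientation; "contact_force": force on the tool from outside, world axes, zero at the start; "wrist_torque": the same for the moment, N m; "width": opening from 0.0 (shut) to 1.0 (fully open); "gripper_force": force on a finger pad.
Only numpy, scipy, OpenCV 4.12 (cv2) and the standard library are available. Lean on these libraries where they do the work, as an engineer would, in place of code of your own. Each camera call takes 0.05 s, during which the arm holds its last target. There are 200 camera calls.

TASK

The grey dust trap on the bench has just been emptied. Put the empty metal tray with the leaning wooden grip back inside the trap, standing flat and pushed in until it meets the back wall, then push the trap's door fully shut so that it snaps home on its catch, and only after that swing the damper lever on its duct a quarter turn, from across the duct to fully in line with it. Leave the other things on the bench where they are.

Things in the scene. Friction and masses are not known exactly. Their poses are not given: they have to be found in the camera images.
- trap: Fixed dust trap: grey steel box with a clear roof, 138 deep x 200 wide x 303 mm high on a closed 65 mm plinth. Origin at bench level under the middle of its front opening; own x into the box, y left, z up. A 56 mm round duct leaves its right side (own -y) at x 45, height 200 mm, and turns down to the bench at y -220 mm.
- trap_mouth (a point): Middle of the opening's lower edge (trap x 0, y 0, z 65 mm), axes as the trap's. The opening is the whole front above the plinth; inside, the box measures trap x 0 to 130, y -92 to 92, floor at z 65, roof underside at z 295 mm. A sprung catch roller hangs under the roof at x 14, y -60 mm, down to z 275 mm.
- trap_seat (a point): Point on the trap's inner floor where the tray's origin lies when the tray stands in the middle and touches the back wall (trap x 90, y 0, z 65 mm); axes as the trap's.
- door_hinge (a point): On the door's vertical hinge line, 265 mm above the bench (trap x -6, y 98 mm). Turns with the door: own -y points from the hinge along the door to its free edge, own -x is the normal of the outer face.
- door_push (a point): Point on the door's outer face 135 mm from the hinge line, 265 mm above the bench. The door is a grey panel 196 wide x 237 mm high x 12 mm thick, top edge 298 mm above the bench, hinged on the left of the opening; a 43 mm long knob stands on the outer face 172 mm from the hinge at height 170 mm; on the inside a small strike bar stands out 25 mm, 158 mm from the hinge at height 273 mm.
- door (a joint): Door angle, rad: 0 = shut and seated on the catch, about 1.57 = standing straight out towards the robot, at most 2.1. The catch resists from about 0.1 and is passed at about 0.04 (roughly 7 N at door_push); it then pulls the door home. The hinge is lightly stiff and the door stays where it is left.
- damper_axis (a point): On the vertical turning axis of the damper lever, above the duct, at the lever's mid height (260 mm above the bench; 75 mm from the trap's side wall). The duct's top is 32 mm lower. Axes as the trap's.
- lever_grip (a point): Point to grip the lever, 62 mm from its axis, at its mid height. The lever is a steel bar 84 mm long, 14 wide, 16 mm high, turning in the horizontal plane; own -x points along the lever away from the axis.
- damper (a joint): Damper lever angle, rad: 0 = shut, lever across the duct (pointing to the trap's front); grows counter-clockwise seen from above; 1.57 = stop, open, lever in line with the duct and pointing away from the box. Stays where it is left.
- tray: Loose open-topped aluminium tray 80 deep (x) x 110 wide (y) x 45 mm high, walls 4 mm, about 0.22 kg. Origin: centre of its underside; own -x is its front, which faces out of the trap when loaded. A plywood grip 12 mm thick, 26 mm wide (along y) and 66 mm long rises from the front wall, leaning forward at 30 degrees from vertical.
- tray_grip (a point): Centre of the tray's leaning grip, 48 mm along it (tray x -64, y 0, z 72 mm); best pinched across its 26 mm width with the tool leaning back 30 degrees along it; axes as the tray's.
- parts_box: Bystander: loose white plastic box 110 x 80 x 50 mm with one divider and no grip. Origin: centre of its underside.
- tile_a: Bystander: light wooden tile 55 x 45 x 10 mm lying flat. Origin: centre of its underside.
- tile_b: Bystander: darker wooden tile 55 x 45 x 10 mm lying flat. Origin: centre of its underside.
- sanding_block: Bystander: cork block 110 x 60 x 30 mm. Origin: centre of its underside.
- brush: Bystander: hand brush 200 mm long along its x, 42 wide, 20 mm high. Origin: middle, at bench level.
- glue_bottle: Bystander: bottle 60 mm across, 160 mm high, upright. Origin: centre of its underside.
- clamp: Bystander: steel screw clamp lying flat, 200 mm long along its x, jaws to own +y 75 mm, 25 mm high. Origin: middle of its bar, at bench level.

How it is judged (in metres and radians):
On the way, in this order (a step that is already met when the one before it is completed fails the run):
1. The tray stands flat on the trap's floor, within 15 mm of the back wall, and the gripper has let go of it (x of tray in the frame of trap_seat above -0.015 m and z of tray in the frame of trap_seat between -0.008 and 0.008 m and y of tray in the frame of trap_seat between -0.042 and 0.042 m and angle between tray's own z axis and vertical below 0.1 rad and contact force between the fingers and tray below 0.1 N), for 0.2 s.
2. The door is shut and seated on its catch, with the damper not yet opened (value of joint door below 0.025 rad and value of joint damper below 0.6 rad), for 0.3 s.
3. The damper lever is turned in line with the duct (value of joint damper above 1.45 rad), for 0.2 s.
At the end, for the whole second after the job is handed in: The tray stands flat inside the trap within 15 mm of its back wall, the door is seated on its catch (within 0.025 rad of shut), the damper lever is within 0.12 rad of in line with the duct, and all are at rest. Order: tray in and let go, then door, then damper (x of tray in the frame of trap_seat above -0.015 m and z of tray in the frame of trap_seat between -0.008 and 0.008 m and y of tray in the frame of trap_seat between -0.042 and 0.042 m and angle between tray's own z axis and vertical below 0.1 rad and value of joint door below 0.025 rad and value of joint damper above 1.45 rad and velocity of joint door between -0.05 and 0.05 rad/s and velocity of joint damper between -0.05 and 0.05 rad/s and linear speed of tray below 0.02 m/s); the robot touches nothing.
It fails at once if A bystander (white box, tile, cork block, brush, bottle or clamp) is moved by more than 30 mm (distance of any of parts_box, tile_a, tile_b, sanding_block, brush, glue_bottle, clamp from where it was at the start of the episode above 0.03 m).
It also fails if it takes over 72 s, if anything falls off the work surface, if the arm or the gripper's body presses on something with over 40 N, if the wrist force passes 120 N, or if a joint passes its speed limit or range.

## Working session

There is one attempt and no reset: what is moved stays moved. The work goes in short steps, Python scripts to look and compute and a shell command to move; the robot and the scene stay as the last step left them, time stands still between calls to the robot, and variables do not carry over. Pictures are saved under pics/ and viewed, at most 13 in all, crops included, and the job is handed in when it is done.

```bash
ls; mkdir -p pics
cat > h.py <<'E'
import numpy as np, cv2
from plant import *
np.set_printoptions(precision=4,suppress=True)
def snap(cam):
    s=observe(); p,d=grab_frame(cam); c=calibration(cam)
    if 'extrinsics' in c: T=np.array(c['extrinsics'])
    else:
        W=np.eye(4); W[:3,:3]=s['orientation']; W[:3,3]=s['tool_pos']; T=W@np.array(c['hand_eye'])
    return p,d,c,T
def cloud(d,c,T):
    h,w=d.shape; f=h/2/np.tan(np.radians(c['vfov']/2))
    K=np.array([[f,0,c['cx']],[0,f,c['cy']],[0,0,1]])
    v,u=np.mgrid[:h,:w]
    pts=np.stack([u,v],-1).reshape(-1,1,2).astype(np.float64)
    n=cv2.undistortPoints(pts,K,np.array([c['k1'],0,0,0,0.])).reshape(h,w,2)
    P=np.dstack([n[...,0]*d,n[...,1]*d,d])
    P=P@T[:3,:3].T+T[:3,3]; P[d<=0]=np.nan
    return P
E
cat > a.py <<'E'
from h import *
s=observe();print(s['clock'],s['tool_pos'],np.array(s['orientation']))
for cam in ['scene','top']:
    p,d,c,T=snap(cam); print(cam,T); cv2.imwrite(f'pics/{cam}0.png',p); P=cloud(d,c,T); np.save(f'{cam}0.npy',P)
    for q in ['trap','door','tray','damper','parts_box','tile_a','sanding_block','brush','glue_bottle','clamp','tray_grip','lever_grip','door_push']:
        r=spot_in(cam,q); print(q,[(np.round(x['centre'],3).tolist(),round(x['conf'],2)) for x in r[:3]])
E
python3 a.py
```

```text
pics
0.0 [0.2683 0.5914 0.2303] [[-0.9107  0.413  -0.0006]
 [ 0.413   0.9107 -0.0017]
 [-0.0001 -0.0019 -1.    ]]
scene [[-0.9359  0.2304 -0.2665  0.8872]
 [ 0.352   0.6439 -0.6794  0.9289]
 [ 0.0151 -0.7296 -0.6837  1.065 ]
 [ 0.      0.      0.      1.    ]]
trap [([0.618, 0.299, 0.234], 0.65), ([0.377, 0.493, 0.013], 0.33)]
door [([0.47, 0.3, 0.203], 0.63)]
tray [([0.55, -0.292, 0.03], 0.98)]
damper [([0.62, 0.034, 0.267], 0.66), ([0.556, 0.46, 0.02], 0.39)]
parts_box [([0.497, -0.404, 0.025], 0.89)]
tile_a [([0.396, -0.136, 0.007], 0.58), ([0.468, 0.293, 0.199], 0.52)]
sanding_block [([0.714, -0.197, 0.032], 0.72)]
brush [([0.378, 0.49, 0.015], 0.66), ([0.495, -0.406, 0.024], 0.39)]
glue_bottle [([0.666, 0.402, 0.098], 0.83)]
clamp [([0.56, 0.46, 0.019], 0.61), ([0.618, 0.294, 0.233], 0.51)]
tray_grip [([0.545, -0.293, 0.028], 0.78)]
lever_grip [([0.62, 0.03, 0.271], 0.67), ([0.467, 0.298, 0.196], 0.53)]
door_push [([0.465, 0.297, 0.201], 0.97), ([0.375, 0.494, 0.017], 0.41)]
top [[-0.0097 -0.9962  0.0867  0.4277]
 [-0.9999  0.0099  0.0018  0.0252]
 [-0.0027 -0.0866 -0.9962  1.5072]
 [ 0.      0.      0.      1.    ]]
trap [([0.615, 0.206, 0.306], 0.57)]
door [([0.457, 0.286, 0.228], 0.92), ([0.465, 0.024, 0.01], 0.18)]
tray [([0.565, -0.258, 0.009], 0.75)]
damper [([0.615, 0.021, 0.268], 0.67), ([0.404, -0.137, 0.012], 0.61), ([0.708, -0.206, 0.027], 0.58)]
parts_box [([0.499, -0.413, 0.004], 0.58)]
tile_a [([0.465, 0.026, 0.013], 0.63), ([0.399, -0.136, 0.015], 0.52)]
sanding_block [([0.712, -0.203, 0.028], 0.85)]
brush [([0.378, 0.481, 0.016], 0.68)]
glue_bottle [([0.652, 0.384, 0.108], 0.64)]
clamp [([0.549, 0.459, 0.014], 0.68)]
tray_grip [([0.562, -0.261, 0.002], 0.83), ([0.4, -0.138, 0.009], 0.15)]
lever_grip [([0.567, -0.256, 0.007], 0.7), ([0.613, 0.023, 0.268], 0.65), ([0.619, 0.21, 0.298], 0.48)]
door_push [([0.456, 0.289, 0.231], 0.71)]
```

View pics/scene0.png

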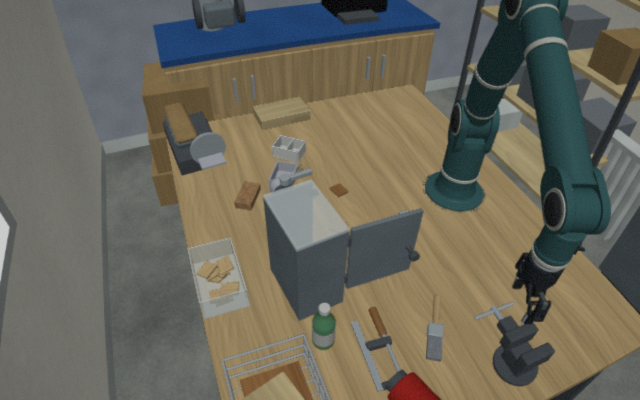

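View pics/top0.png

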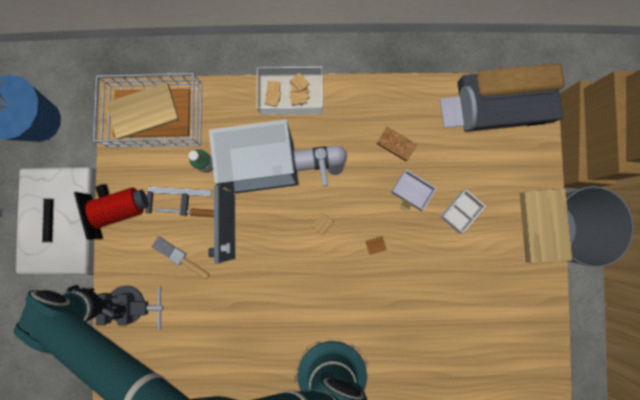

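```bash
cat > b.py <<'E'
from h import *
for cam in ['top','scene']:
    P=np.load(f'{cam}0.npy').reshape(-1,3); P=P[np.isfinite(P).all(1)]
    def box(x0,x1,y0,y1,z0,z1): 
        m=(P[:,0]>x0)&(P[:,0]<x1)&(P[:,1]>y0)&(P[:,1]<y1)&(P[:,2]>z0)&(P[:,2]<z1); return P[m]
    print(cam,'bench z',np.median(box(.3,.4,-.1,.3,-.05,.05)[:,2]))
    def rect(n,Q):
        if len(Q)<10: print(n,len(Q));return
        r=cv2.minAreaRect(Q[:,:2].astype(np.float32)); print(n,len(Q),np.round(r[0],4),np.round(r[1],4),round(r[2],2),'z',np.percentile(Q[:,2],[5,50,95]))
    rect('trap roof',box(.48,.8,.06,.36,.285,.33))
    rect('door',box(.3,.53,.2,.36,.28,.32))
    rect('lever',box(.5,.7,-.03,.07,.255,.29))
    rect('tray rim',box(.49,.66,-.35,-.18,.035,.055))
    rect('tray grip',box(.45,.66,-.38,-.18,.06,.13))
    rect('tray grip hi',box(.45,.66,-.38,-.18,.085,.13))
    rect('door mid',box(.3,.53,.2,.36,.19,.27))
E
python3 b.py
```

```text
top bench z 0.00040531273452781846
trap roof 4426 [0.6024 0.2032] [0.2212 0.2101] 6.85 z [0.2982 0.3031 0.307 ]
door 438 [0.4453 0.2762] [0.169  0.0383] 0.37 z [0.2823 0.297  0.3013]
lever 251 [0.6057 0.0243] [0.0988 0.027 ] 2.95 z [0.2636 0.2693 0.2742]
tray rim 229 [ 0.5611 -0.2578] [0.1106 0.0913] 57.19 z [0.0373 0.0456 0.0509]
tray grip 75 [ 0.5125 -0.2261] [0.0257 0.029 ] 58.93 z [0.0634 0.0842 0.0915]
tray grip hi 34 [ 0.5058 -0.2223] [0.0254 0.0136] 57.66 z [0.0854 0.0885 0.0927]
door mid 376 [0.4451 0.277 ] [0.1696 0.0145] 0.46 z [0.194  0.2325 0.268 ]
scene bench z -0.00029860293336136934
trap roof 3931 [0.6022 0.2055] [0.2243 0.2131] 6.25 z [0.2911 0.3021 0.3046]
door 496 [0.4457 0.2939] [0.168  0.0159] 0.13 z [0.2816 0.295  0.2986]
lever 241 [0.6071 0.0225] [0.0983 0.0295] 14.51 z [0.2561 0.2663 0.2716]
tray rim 124 [ 0.5475 -0.279 ] [0.18   0.0862] 57.27 z [0.0363 0.0425 0.0476]
tray grip 43 [ 0.5112 -0.2209] [0.0282 0.0264] 59.37 z [0.0634 0.0816 0.0898]
tray grip hi 15 [ 0.5057 -0.2174] [0.0282 0.0114] 53.27 z [0.0853 0.0871 0.0922]
door mid 1169 [0.4457 0.2982] [0.1685 0.0084] 0.6 z [0.1942 0.2313 0.266 ]
```

The scene view shows the trap centrally (roof about 265-345, 185-240) with its door standing out towards the robot at about (380,250). The tray is at (290,175), grip pointing at the robot. In the top view the trap roof is at (250,155), the door at (225,222), the lever at (322,168) and the tray at (413,190) with its grip at (405,205). I'll now fit the trap's walls to get its yaw.

```bash
cat > c.py <<'E'
from h import *
Ps=np.load('scene0.npy');Pt=np.load('top0.npy')
def rng(P,m): return P[m&np.isfinite(P).all(-1)]
def sel(P,x0,x1,y0,y1,z0,z1): return rng(P,(P[...,0]>x0)&(P[...,0]<x1)&(P[...,1]>y0)&(P[...,1]<y1)&(P[...,2]>z0)&(P[...,2]<z1))
def line(Q,n):
    Q=Q[:,:2].astype(np.float32)
    for i in range(6):
        vx,vy,x0,y0=cv2.fitLine(Q,cv2.DIST_HUBER,0,.001,.001).ravel()
        r=np.abs((Q[:,0]-x0)*vy-(Q[:,1]-y0)*vx); Q=Q[r<max(.004,.02/(i+1))]
    print(n,len(Q),'pt',x0,y0,'ang',np.degrees(np.arctan2(vy,vx)),'rms',r.std())
line(sel(Ps,.655,.72,.12,.30,.08,.28),'back wall')
line(sel(Ps,.55,.66,.28,.33,.08,.28),'left wall')
line(sel(Ps,.38,.53,.28,.32,.20,.28),'door inside/left')
line(sel(Pt,.38,.5,.25,.31,.288,.31),'door top edge (top cam)')
line(sel(Pt,.45,.9,.04,.15,.08,.27),'right wall')
# roof edges in top cam
m=(Pt[...,2]>.29)&(Pt[...,2]<.315)&(Pt[...,0]>.54)&(Pt[...,0]<.72)&(Pt[...,1]>.08)&(Pt[...,1]<.34)
Q=Pt[m]
lo=[];hi=[]
for y in np.arange(.13,.28,.006):
    q=Q[abs(Q[:,1]-y)<.003]
    if len(q)>3: lo.append([np.percentile(q[:,0],1),y,0]);hi.append([np.percentile(q[:,0],99),y,0])
line(np.array(lo),'front edge');line(np.array(hi),'back edge')
lo=[];hi=[]
for x in np.arange(.56,.65,.005):
    q=Q[abs(Q[:,0]-x)<.0025]
    if len(q)>3: lo.append([x,q[:,1].min(),0]);hi.append([x,q[:,1].max(),0])
line(np.array(lo),'right edge');line(np.array(hi),'left edge')
for n,P in (('top',Pt),('sc',Ps)):
    q=sel(P,.53,.68,-.03,.07,.262,.285); line(q,n+' lever'); print(q.mean(0))
p=cv2.imread('pics/top0.png'); cv2.imwrite('pics/c1.png',cv2.resize(p[110:280,190:470],None,fx=2.8,fy=2.8,interpolation=cv2.INTER_CUBIC))
E
python3 c.py
```

```text
back wall 1081 pt 0.71029323 0.22694907 ang -83.027954 rms 0.00031728132
left wall 1784 pt 0.6075179 0.3016793 ang 6.227959 rms 0.0008948913
door inside/left 1072 pt 0.45657444 0.29828385 ang 0.28558552 rms 0.0007261008
door top edge (top cam) 141 pt 0.44023466 0.2866029 ang 0.149304 rms 0.0013244578
right wall 91 pt 0.65743935 0.090807736 ang 20.782755 rms 0.0011087505
front edge 26 pt 0.5731241 0.2122 ang -82.96195 rms 0.00035968897
back edge 26 pt 0.7105508 0.2044 ang -83.05096 rms 0.00040329425
right edge 4 pt 0.59000003 0.16645026 ang -71.78681 rms 0.00055287144
left edge 17 pt 0.6075 0.29713094 ang 6.676957 rms 0.00051645865
top lever 119 pt 0.6049834 0.021478347 ang 7.443631 rms 0.0011561642
[0.6108 0.0223 0.2691]
sc lever 86 pt 0.6066639 0.028471038 ang 6.7357264 rms 0.0011116395
[0.6145 0.0279 0.2676]
```

View pics/c1.png

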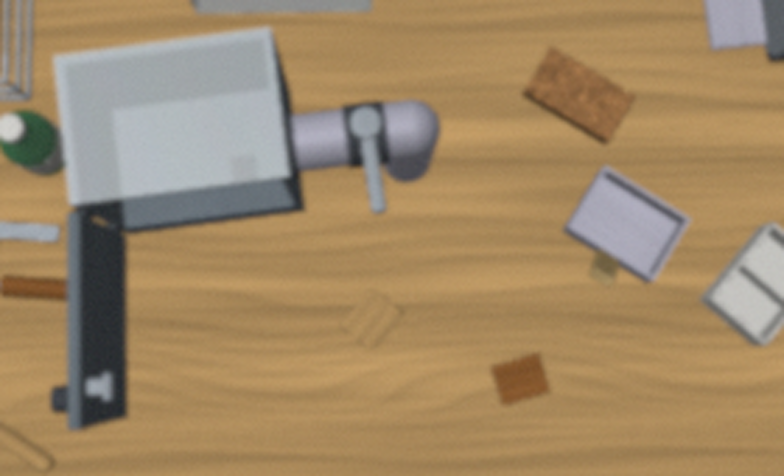

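The crop agrees with the fits: the trap is yawed about 7°, the lever points along its front, and the catch roller patch shows at (240,165). The tray's grip points to the lower left, at (605,268). I'm adding a planner that turns world targets into row numbers.

```bash
cat >> h.py <<'E'
from scipy.spatial.transform import Rotation as R
def rz(a): return R.from_euler('z',a,degrees=True).as_matrix()
TRAP=np.eye(4); TRAP[:3,:3]=rz(7.0); TRAP[:3,3]=[.5745,.1955,0]
def lean(yaw,l=30):  # tool z = (sin l,0,-cos l), tool y = frame y, in a frame with this yaw
    s,c=np.sin(np.radians(l)),np.cos(np.radians(l)); z=np.array([s,0,-c]); y=np.array([0,1.,0])
    return rz(yaw)@np.column_stack([np.cross(y,z),y,z])
def row(pos,Rt,s=None):
    s=s or observe(); R0=np.array(s['orientation'])
    t=R0.T@(np.array(pos)-s['tool_pos'])/.8; r=R.from_matrix(R0.T@Rt).as_rotvec()/np.pi
    print('row',np.round(np.r_[r,t],4).tolist(),'dist',round(np.linalg.norm(t)*.8,3))
E
python3 - <<'E'
from h import *
s=observe(); p=np.array(s['tool_pos'])
print(calibration('wrist')['hand_eye'],calibration('wrist')['vfov'])
row([p[0],p[1],.42],np.array(s['orientation']))
Rt=lean(-32.8); g=np.array([.563,-.259,0])+rz(-32.8)@[-.064,0,.072]; tcp=g+.019*Rt[:,2]
print(tcp); row(tcp-.15*Rt[:,2]+[0,0,.10],Rt); row([.36,.2,.43],Rt)
E
```

```text
[[-0.0007 -0.9539 -0.3002  0.0754]
 [ 1.     -0.0006 -0.0006  0.0008]
 [ 0.0004 -0.3002  0.9539 -0.1428]
 [ 0.      0.      0.      1.    ]] 65.20687981160386
row [0.0, 0.0, 0.0, -0.0, 0.0, -0.2359] dist 0.189
[ 0.5172 -0.2295  0.0555]
row [0.0122, -0.1664, 0.0456, -0.6145, -0.793, -0.0677] dist 0.804
row [0.0122, -0.1664, 0.0456, -0.3065, -0.3989, -0.2484] dist 0.449
```

```bash
python3 -m inch '[[[0,0,0,0,0,-0.12,-1],[0,0,0,0,0,-0.2359,-1],[0,0,0,0,0,-0.2359,-1],[0,0,0,0,0,-0.2359,-1],[0,0,0,0,0,-0.2359,-1]]]'
python3 -m inch '[[[0.0122,-0.1664,0.0456,-0.3065,-0.3989,-0.015,-1],[0.0122,-0.1664,0.0456,-0.3065,-0.3989,-0.015,-1],[0.0122,-0.1664,0.0456,-0.3065,-0.3989,-0.015,-1],[0.0122,-0.1664,0.0456,-0.3065,-0.3989,-0.015,-1],[0.0122,-0.1664,0.0456,-0.3065,-0.3989,-0.015,-1],[0.0122,-0.1664,0.0456,-0.3065,-0.3989,-0.015,-1],[0.0122,-0.1664,0.0456,-0.3065,-0.3989,-0.015,-1],[0.0122,-0.1664,0.0456,-0.3065,-0.3989,-0.015,-1],[0.0122,-0.1664,0.0456,-0.3065,-0.3989,-0.015,-1],[0.0122,-0.1664,0.0456,-0.3065,-0.3989,-0.015,-1]]]'
python3 - <<'E'
from h import *
Rt=lean(-32.8); g=np.array([.563,-.259,0])+rz(-32.8)@[-.064,0,.072]; tcp=g+.019*Rt[:,2]
row(tcp-.15*Rt[:,2]+[0,0,.06],Rt); print(observe()['q'])
E
```

```text
clock: 1.9
tool_pos: [0.2693, 0.5939, 0.4275]
orientation: [[-0.911, 0.413, 0.005], [0.413, 0.911, 0.011], [0.001, 0.012, -1.0]]
contact_force: [-0.2, 0.5, -0.0]
width: 0.999
gripper_force: 0.0
clock: 2.9
tool_pos: [0.3599, 0.199, 0.432]
orientation: [[-0.727, 0.543, 0.42], [0.471, 0.84, -0.27], [-0.499, 0.002, -0.866]]
contact_force: [-0.3, -0.3, -0.1]
width: 1.001
gripper_force: 0.0
row [0.0002, -0.0003, -0.0007, -0.1977, -0.3435, 0.3825] dist 0.441
[-68.2613 -11.5365   9.9363 115.1824  32.5992  78.9339  -8.6645]
```

```bash
python3 -m inch '[[[0,0,0,-0.1977,-0.3435,0.3825,-1],[0,0,0,-0.1977,-0.3435,0.3825,-1],[0,0,0,-0.1977,-0.3435,0.3825,-1],[0,0,0,-0.1977,-0.3435,0.3825,-1],[0,0,0,-0.1977,-0.3435,0.3825,-1],[0,0,0,-0.1977,-0.3435,0.3825,-1],[0,0,0,-0.1977,-0.3435,0.3825,-1],[0,0,0,-0.1977,-0.3435,0.3825,-1],[0,0,0,-0.1977,-0.3435,0.3825,-1],[0,0,0,-0.1977,-0.3435,0.3825,-1]]]'
python3 - <<'E'
from h import *
p,d,c,T=snap('wrist'); cv2.imwrite('pics/w1.png',p); P=cloud(d,c,T); np.save('w1.npy',P)
m=masks_of('wrist','tray'); print([(x['conf'],x['region'].sum()) for x in m])
print(spot_in('wrist','tray_grip')[:2])
M=m[0]['region']; Q=P[M]; Q=Q[np.isfinite(Q).all(1)]
for lo,hi in((.036,.052),(.075,.1),(.06,.075)):
    q=Q[(Q[:,2]>lo)&(Q[:,2]<hi)]
    if len(q)>9: print(lo,len(q),q[:,2].mean(),cv2.minAreaRect(q[:,:2].astype(np.float32)),q.mean(0))
E
```

```text
clock: 3.9
tool_pos: [0.4537, -0.1933, 0.244]
orientation: [[-0.726, 0.55, 0.414], [0.474, 0.835, -0.277], [-0.498, -0.005, -0.867]]
contact_force: [-0.2, -0.7, 0.3]
width: 1.0
gripper_force: 0.0
[(0.98, np.int64(6288))]
[{'centre': [0.5692, -0.2591, 0.0216], 'conf': 0.8}]
0.036 1481 0.042670851771763885 ((0.5601706504821777, -0.25413239002227783), (0.11006391048431396, 0.09923629462718964), 57.42819595336914) [ 0.5651 -0.257   0.0427]
0.075 343 0.08619731608441901 ((0.5060202479362488, -0.21936139464378357), (0.026008328422904015, 0.01114795170724392), 60.852542877197266) [ 0.5056 -0.2191  0.0862]
0.06 49 0.06722340187037111 ((0.5099567770957947, -0.22178032994270325), (0.024557331576943398, 0.007102143485099077), 57.67236328125) [ 0.5099 -0.2218  0.0672]
```

View pics/w1.png

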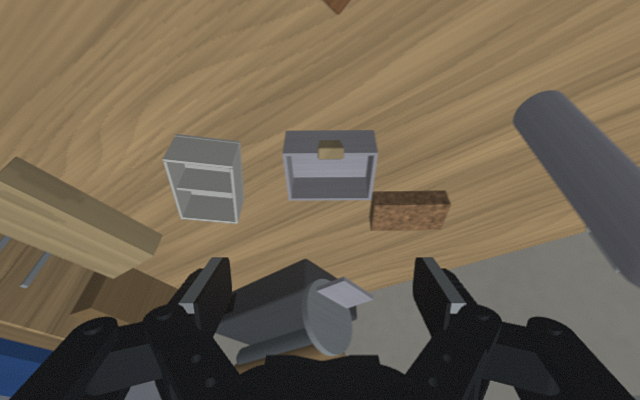

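The wrist view shows the tray at (330,165) with its grip end at (330,150), centred and aligned between the fingers. Rim and grip agree on an origin of (0.567, -0.259) and yaw -32.6°.

Run:
```python
from h import *
Rt=lean(-32.6); g=np.array([.567,-.2588,0])+rz(-32.6)@[-.064,0,.072]; tcp=g+.019*Rt[:,2]
print(tcp);row(tcp-.06*Rt[:,2],Rt);row(tcp,Rt)
```

```text
[ 0.5211 -0.2294  0.0555]
row [-0.0006, -0.0001, -0.0001, 0.0342, -0.0005, 0.1798] dist 0.146
row [-0.0006, -0.0001, -0.0001, 0.0342, -0.0004, 0.2548] dist 0.206
```

```bash
python3 -m inch '[[[0,0,0,0.0342,-0.0005,0.1798,-1],[0,0,0,0.0342,-0.0005,0.1798,-1],[0,0,0,0.0342,-0.0005,0.1798,-1],[0,0,0,0.0342,-0.0005,0.2,-1],[0,0,0,0.0342,-0.0005,0.23,-1],[0,0,0,0.0342,-0.0005,0.2548,-1],[0,0,0,0.0342,-0.0005,0.2548,-1],[0,0,0,0.0342,-0.0005,0.2548,-1]]]'
python3 -m inch '[[[0,0,0,0,0,0,1],[0,0,0,0,0,0,1],[0,0,0,0,0,0,1],[0,0,0,0,0,0,1],[0,0,0,0,0,0,1],[0,0,0,0,0,0,1],[0,0,0,0,0,0,1],[0,0,0,0,0,0,1]]]' 50
```

```text
clock: 4.85
tool_pos: [0.5101, -0.231, 0.0873]
orientation: [[-0.731, 0.542, 0.414], [0.458, 0.84, -0.292], [-0.506, -0.024, -0.862]]
contact_force: [0.8, -1.1, 0.3]
width: 1.006
gripper_force: 0.0
clock: 5.65
tool_pos: [0.5085, -0.2323, 0.0886]
orientation: [[-0.731, 0.544, 0.412], [0.458, 0.839, -0.294], [-0.506, -0.026, -0.862]]
contact_force: [-3.7, 3.8, 7.5]
width: 0.257
gripper_force: 48.6
```

Run:
```python
from h import *
s=observe();print(s['q'],s['contact_force'],s['width'],s['tool_pos'])
Rt=lean(-32.6); g=np.array([.567,-.2588,0])+rz(-32.6)@[-.064,0,.072]; tcp=g+.019*Rt[:,2]
row(tcp,Rt)
p,d,c,T=snap('wrist'); cv2.imwrite('pics/w2.png',p)
```

```text
[ 16.2203  22.8005  -0.7027 131.9798 109.8263  10.8272 -34.4351] [-3.7347  3.7648  7.4893] 0.25719783489018905 [ 0.5085 -0.2323  0.0886]
row [-0.0082, 0.0022, 0.0024, 0.011, 0.0127, 0.0411] dist 0.035
```

View pics/w2.png

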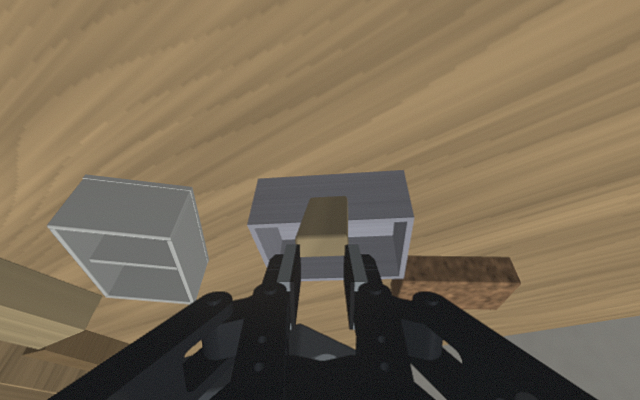

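The fingers pinched only the grip's upper end at (325,245): the arm stopped 35 mm short, because at 30° lean this close to the base joint 6 is at its limit. I'll open, back off, and regrasp with less lean. A pinch across the width allows that, and a final push can seat the tray.

```bash
python3 -m inch '[[[0,0,0,0,0,0,-1],[0,0,0,0,0,0,-1],[0,0,0,0,0,0,-1],[0,0,0,0,0,0,-1],[0,0,0,0,0,-0.05,-1],[0,0,0,0,0,-0.1,-1],[0,0,0,0,0,-0.15,-1],[0,0,0,0,0,-0.2,-1],[0,0,0,0,0,-0.2,-1],[0,0,0,0,0,-0.2,-1]]]'
python3 - <<'E'
from h import *
s=observe();print(s['q'],s['tool_pos'])
for l in (15,20):
    Rt=lean(-32.6,l); g=np.array([.567,-.2588,0])+rz(-32.6)@[-.064,0,.072]; tcp=g+.017*Rt[:,2]
    row(tcp-.10*Rt[:,2]+[0,0,.05],Rt)
    row(tcp-.10*Rt[:,2]+[0,0,.15],Rt)
E
```

```text
clock: 6.7
tool_pos: [0.4413, -0.1858, 0.2258]
orientation: [[-0.732, 0.546, 0.408], [0.46, 0.838, -0.294], [-0.503, -0.027, -0.864]]
contact_force: [1.0, -1.5, 1.1]
width: 0.996
gripper_force: 0.0
[ 20.3395  -0.8597  -9.4089 135.2101  35.0254  21.3899  38.1233] [ 0.4413 -0.1858  0.2258]
row [-0.0091, 0.0843, 0.0009, -0.0497, 0.0092, 0.0628] dist 0.064
row [-0.0091, 0.0843, 0.0009, -0.1126, 0.0058, -0.0452] dist 0.097
row [-0.009, 0.0566, 0.0013, -0.0409, 0.0092, 0.0608] dist 0.059
row [-0.009, 0.0566, 0.0013, -0.1037, 0.0058, -0.0472] dist 0.091
```

```bash
python3 -m inch '[[[-0.009,0.0566,0.0013,-0.1037,0.0058,-0.0472,-1],[-0.009,0.0566,0.0013,-0.1037,0.0058,-0.0472,-1],[-0.009,0.0566,0.0013,-0.1037,0.0058,-0.0472,-1],[-0.009,0.0566,0.0013,-0.1037,0.0058,-0.0472,-1],[-0.009,0.0566,0.0013,-0.0409,0.0092,0.0608,-1],[-0.009,0.0566,0.0013,-0.0409,0.0092,0.0608,-1],[-0.009,0.0566,0.0013,-0.0409,0.0092,0.0608,-1],[-0.009,0.0566,0.0013,-0.0409,0.0092,0.0608,-1]]]'
python3 - <<'E'
from h import *
s=observe();print(s['q'],s['tool_pos'])
for l in (15,20):
    Rt=lean(-32.6,l); g=np.array([.567,-.2588,0])+rz(-32.6)@[-.064,0,.072]; tcp=g+.017*Rt[:,2]
    row(tcp-.05*Rt[:,2],Rt)
    row(tcp,Rt)
E
```

```text
clock: 7.5
tool_pos: [0.4895, -0.2092, 0.1992]
orientation: [[-0.792, 0.538, 0.287], [0.506, 0.843, -0.185], [-0.342, -0.001, -0.94]]
contact_force: [1.4, -0.4, 0.3]
width: 0.999
gripper_force: 0.0
[ 21.1107   9.5633  -5.2883 124.087   14.0166  27.8859  62.1393] [ 0.4895 -0.2092  0.1992]
row [-0.0002, 0.0276, 0.0002, 0.0178, 0.0001, 0.1203] dist 0.097
row [-0.0002, 0.0276, 0.0002, 0.0232, 0.0002, 0.1825] dist 0.147
row [-0.0002, -0.0001, 0.0002, 0.0214, 0.0001, 0.1201] dist 0.098
row [-0.0002, -0.0001, 0.0002, 0.0214, 0.0002, 0.1826] dist 0.147
```

```bash
python3 -m inch '[[[0,0,0,0.0214,0,0.04,-1],[0,0,0,0.0214,0,0.08,-1],[0,0,0,0.0214,0,0.1201,-1],[0,0,0,0.0214,0,0.14,-1],[0,0,0,0.0214,0,0.16,-1],[0,0,0,0.0214,0,0.1826,-1],[0,0,0,0.0214,0,0.1826,-1],[0,0,0,0.0214,0,0.1826,-1],[0,0,0,0.0214,0,0.1826,-1]]]'
python3 - <<'E'
from h import *
s=observe();print(s['q'],s['tool_pos'])
for l in (15,20):
    Rt=lean(-32.6,l); g=np.array([.567,-.2588,0])+rz(-32.6)@[-.064,0,.072]; tcp=g+.017*Rt[:,2]
    row(tcp,Rt)
E
```

```text
clock: 8.4
tool_pos: [0.52, -0.2283, 0.0586]
orientation: [[-0.79, 0.539, 0.292], [0.506, 0.842, -0.186], [-0.347, 0.001, -0.938]]
contact_force: [-0.2, -1.1, -0.8]
width: 1.001
gripper_force: 0.0
[ 15.0978  27.1046   2.8274 124.9791  25.1802   9.1823  50.5629] [ 0.52   -0.2283  0.0586]
row [0.0002, 0.0293, -0.0001, 0.0055, -0.0005, 0.002] dist 0.005
row [0.0002, 0.0016, -0.0001, 0.0036, -0.0005, 0.0021] dist 0.003
```

```bash
python3 -m inch '[[[0,0,0,0,0,0,1],[0,0,0,0,0,0,1],[0,0,0,0,0,0,1],[0,0,0,0,0,0,1],[0,0,0,0,0,0,1],[0,0,0,0,0,0,1],[0,0,0,0,0,0,1],[0,0,0,0,0,0,1]]]' 60
python3 - <<'E'
from h import *
s=observe()
p=np.array(s['tool_pos']); row(p+[-.02,0.01,.10],np.array(s['orientation']))
E
```

```text
clock: 9.2
tool_pos: [0.5183, -0.2283, 0.0567]
orientation: [[-0.791, 0.539, 0.289], [0.506, 0.842, -0.186], [-0.343, -0.001, -0.939]]
contact_force: [-3.4, 0.2, 5.7]
width: 0.294
gripper_force: 59.0
row [0.0, 0.0, 0.0, -0.0168, -0.003, -0.1269] dist 0.102
```

```bash
cat >> h.py <<'E'
import os
def T4(Rm,p): T=np.eye(4);T[:3,:3]=Rm;T[:3,3]=p;return T
def state_T(s=None): s=s or observe(); return T4(np.array(s['orientation']),s['tool_pos'])
if os.path.exists('G.npy'): G=np.load('G.npy')   # tool in tray frame
def tray_at(x,y,z): # tray in trap coords -> print row
    T=TRAP@T4(np.eye(3),[x,y,z])@G; print('tcp',T[:3,3]); row(T[:3,3],T[:3,:3])
E
python3 - <<'E'
from h import *
np.save('G.npy',np.linalg.inv(T4(rz(-32.6),[.567,-.2588,0]))@state_T()); print(np.load('G.npy'))
E
python3 -m inch '[[[0,0,0,-0.0168,-0.003,-0.06,1],[0,0,0,-0.0168,-0.003,-0.1269,1],[0,0,0,-0.0168,-0.003,-0.1269,1],[0,0,0,-0.0168,-0.003,-0.1269,1],[0,0,0,-0.0168,-0.003,-0.1269,1]]]'
python3 - <<'E'
from h import *
print(observe()['q'])
tray_at(-.16,-.10,.14); tray_at(-.08,0,.115)
E
```

```text
[[-0.9392  0.0007  0.3434 -0.0574]
 [ 0.0005  1.     -0.0009 -0.0005]
 [-0.3434 -0.0007 -0.9392  0.0567]
 [ 0.      0.      0.      1.    ]]
clock: 9.7
tool_pos: [0.4976, -0.218, 0.1549]
orientation: [[-0.792, 0.539, 0.287], [0.507, 0.842, -0.185], [-0.341, -0.001, -0.94]]
contact_force: [-0.8, 0.0, -3.5]
width: 0.296
gripper_force: 60.2
[ 23.5566  14.9872  -7.3403 124.7155  19.5361  22.3125  57.2271]
tcp [0.3709 0.0692 0.1967]
row [-0.0754, -0.0009, -0.2066, 0.2894, 0.2169, -0.1609] dist 0.317
tcp [0.4381 0.1783 0.1717]
row [-0.0754, -0.0009, -0.2066, 0.3026, 0.377, -0.1326] dist 0.401
```

Run:
```python
from h import *
T=TRAP@T4(rz(-12),[0,0,0])@G; row([.445,-.02,.18],T[:3,:3]); row([.435,.10,.19],(TRAP@G)[:3,:3])
```

```text
row [-0.0526, -0.0009, -0.144, 0.1667, 0.1729, -0.0941] dist 0.206
row [-0.0754, -0.0009, -0.2066, 0.2483, 0.2925, -0.1371] dist 0.326
```

```bash
python3 -m inch '[[[-0.02,0,-0.05,0.06,0.06,-0.035,1],[-0.035,-0.0009,-0.1,0.11,0.115,-0.065,1],[-0.0526,-0.0009,-0.144,0.1667,0.1729,-0.0941,1],[-0.0526,-0.0009,-0.144,0.1667,0.1729,-0.0941,1],[-0.0754,-0.0009,-0.2066,0.21,0.23,-0.115,1],[-0.0754,-0.0009,-0.2066,0.2483,0.2925,-0.1371,1],[-0.0754,-0.0009,-0.2066,0.2483,0.2925,-0.1371,1],[-0.0754,-0.0009,-0.2066,0.2483,0.2925,-0.1371,1],[-0.0754,-0.0009,-0.2066,0.2483,0.2925,-0.1371,1]]]'
python3 - <<'E'
from h import *
print(observe()['q'])
tray_at(-.08,0,.09);tray_at(-.03,0,.075);tray_at(.05,0,.073)
E
```

```text
clock: 10.6
tool_pos: [0.4349, 0.1001, 0.1895]
orientation: [[-0.932, -0.123, 0.34], [-0.116, 0.992, 0.041], [-0.342, -0.001, -0.94]]
contact_force: [-0.2, -0.6, -3.2]
width: 0.296
gripper_force: 60.7
[ 11.4935   3.5718 -32.3239 133.3453  15.6382  24.9133  63.5185]
tcp [0.4381 0.1783 0.1467]
row [0.0, -0.0004, 0.0007, 0.0032, 0.0965, 0.0556] dist 0.089
tcp [0.4878 0.1843 0.1317]
row [0.0, -0.0004, 0.0007, -0.0491, 0.0964, 0.0946] dist 0.115
tcp [0.5672 0.1941 0.1297]
row [0.0, -0.0004, 0.0007, -0.1422, 0.0963, 0.1312] dist 0.173
```

```bash
python3 -m inch '[[[0,0,0,0.0032,0.05,0.02,1],[0,0,0,0.0032,0.0965,0.0556,1],[0,0,0,0.0032,0.0965,0.0556,1],[0,0,0,-0.0491,0.0964,0.085,1],[0,0,0,-0.0491,0.0964,0.0946,1],[0,0,0,-0.08,0.0963,0.107,1],[0,0,0,-0.11,0.0963,0.119,1],[0,0,0,-0.1422,0.0963,0.1312,1],[0,0,0,-0.1422,0.0963,0.1312,1],[0,0,0,-0.1422,0.0963,0.1312,1]]]'
python3 - <<'E'
from h import *
print(observe()['q'])
tray_at(.05,0,.065);tray_at(.06,0,.066)
p,d,c,T=snap('wrist'); cv2.imwrite('pics/w3.png',p);
p,d,c,T=snap('scene'); cv2.imwrite('pics/s3.png',cv2.resize(p[150:350,230:550],None,fx=2.2,fy=2.2))
E
```

```text
clock: 11.6
tool_pos: [0.5683, 0.1915, 0.13]
orientation: [[-0.933, -0.118, 0.341], [-0.112, 0.993, 0.038], [-0.343, -0.002, -0.939]]
contact_force: [-0.8, 0.3, -3.3]
width: 0.295
gripper_force: 60.7
[ -2.4785  24.8858 -27.2279 117.2415  41.7998  26.9311  35.6673]
tcp [0.5672 0.1941 0.1217]
row [-0.0008, -0.0002, -0.0007, 0.0045, 0.0034, 0.0094] dist 0.009
tcp [0.5771 0.1953 0.1227]
row [-0.0008, -0.0002, -0.0007, -0.0077, 0.0035, 0.0125] dist 0.012
```

View pics/w3.png

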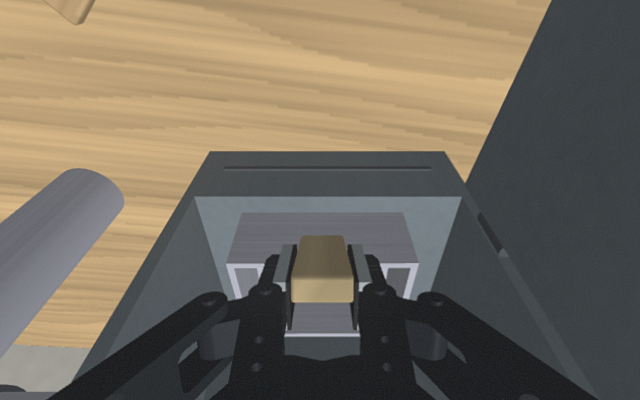

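The wrist view shows the tray inside the box, with its front wall at (320,230) between the walls at (205,215) and (455,215), roughly centred. Next I lower it, watching the contact force, and let go.

```bash
python3 -m inch '[[[0,0,0,-0.0077,0.0035,0.0085,1],[0,0,0,-0.0077,0.0035,0.0125,1],[0,0,0,-0.0077,0.0035,0.0125,1],[0,0,0,-0.0077,0.0035,0.0125,1]]]'
python3 - <<'E'
from h import *
s=observe();print(s['q'],s['contact_force']);tray_at(.06,0,.064);tray_at(.068,0,.065)
E
```

```text
clock: 12.1
tool_pos: [0.577, 0.1977, 0.1244]
orientation: [[-0.931, -0.122, 0.343], [-0.115, 0.993, 0.04], [-0.345, -0.002, -0.938]]
contact_force: [0.7, 0.3, -3.1]
width: 0.29
gripper_force: 60.7
[ -3.4421  26.1392 -26.5331 116.203   42.7665  26.7257  34.9176] [ 0.6587  0.3444 -3.0846]
tcp [0.5771 0.1953 0.1207]
row [-0.0003, 0.0006, 0.0004, 0.0018, -0.0029, 0.0042] dist 0.004
tcp [0.585  0.1963 0.1217]
row [-0.0003, 0.0006, 0.0004, -0.008, -0.0029, 0.0065] dist 0.009
```

```bash
python3 -m inch '[[[0,0,0,-0.0005,0,0.0025,1],[0,0,0,-0.001,0,0.005,1],[0,0,0,-0.0014,0,0.0072,1],[0,0,0,-0.0014,0,0.0072,1],[0,0,0,-0.0014,0,0.0072,1]]]'
```

```text
clock: 12.6
tool_pos: [0.5804, 0.1984, 0.1218]
orientation: [[-0.93, -0.122, 0.346], [-0.115, 0.993, 0.04], [-0.348, -0.002, -0.937]]
contact_force: [-11.1, -4.0, 17.2]
width: 0.294
gripper_force: 63.6
```

```bash
python3 -m inch '[[[0,0,0,0.0005,0,-0.002,1],[0,0,0,0.0005,0,-0.002,-1],[0,0,0,0.0005,0,-0.002,-1],[0,0,0,0.0005,0,-0.002,-1],[0,0,0,0.0005,0,-0.002,-1],[0,0,0,0.0005,0,-0.002,-1],[0,0,0,0.0005,0,-0.03,-1],[0,0,0,0.0005,0,-0.08,-1],[0,0,0,0.0005,0,-0.12,-1],[0,0,0,0.0005,0,-0.12,-1]]]'
python3 - <<'E'
from h import *
s=observe();print(s['q'],s['contact_force'])
p,d,c,T=snap('wrist'); cv2.imwrite('pics/w4.png',p); P=cloud(d,c,T)
m=masks_of('wrist','tray'); print([(x['conf'],x['region'].sum()) for x in m])
Q=P[m[0]['region']]; Q=Q[np.isfinite(Q).all(1)]; Q=(Q-TRAP[:3,3])@TRAP[:3,:3]
for lo,hi in((.065,.10),(.10,.118),(.135,.17)):
    q=Q[(Q[:,2]>lo)&(Q[:,2]<hi)]; print(lo,len(q),np.percentile(q,[2,50,98],axis=0))
print(spot_in('wrist','tray')[:2])
Q=P.reshape(-1,3);Q=Q[np.isfinite(Q).all(1)]; Q=(Q-TRAP[:3,3])@TRAP[:3,:3]
q=Q[(abs(Q[:,0])<.12)&(abs(Q[:,1])<.12)&(Q[:,2]>.05)&(Q[:,2]<.08)];print('floor',np.percentile(q,[2,50,98],axis=0))
E
```

```text
clock: 13.6
tool_pos: [0.5481, 0.1955, 0.2138]
orientation: [[-0.929, -0.123, 0.35], [-0.115, 0.992, 0.043], [-0.352, -0.001, -0.936]]
contact_force: [-0.1, -0.3, 0.4]
width: 1.002
gripper_force: 0.0
[  4.1856  16.6325 -35.4166 115.9667  30.9765  34.5383  45.2539] [-0.0946 -0.2868  0.4298]
[(0.84, np.int64(10634))]
0.065 6993 [[ 0.022  -0.0494  0.0671]
 [ 0.0771  0.002   0.0759]
 [ 0.0995  0.0527  0.0991]]
0.1 2781 [[ 0.0084 -0.0526  0.1004]
 [ 0.0568  0.0021  0.1084]
 [ 0.1015  0.0558  0.1111]]
0.135 692 [[-0.0149 -0.0107  0.1384]
 [-0.0107  0.0017  0.1517]
 [-0.0055  0.014   0.1548]]
[{'centre': [0.6445, 0.2035, 0.0848], 'conf': 0.69}]
floor [[-0.102  -0.0923  0.053 ]
 [ 0.0231  0.0096  0.0657]
 [ 0.1105  0.1038  0.079 ]]
```

View pics/w4.png

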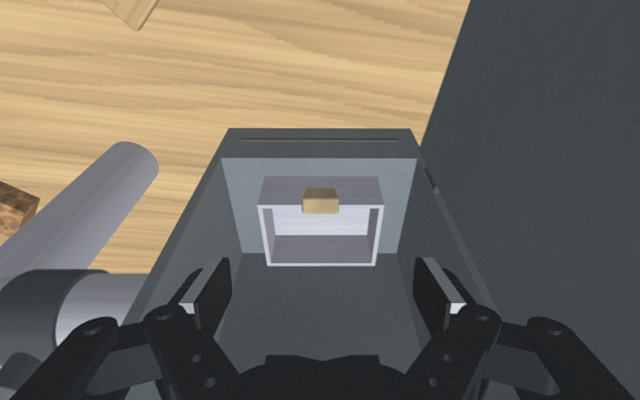

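The wrist view shows the tray flat inside at (320,220), centred, with about 29 mm still to go to the back wall. I'll push its front wall with half-open fingertips straddling the grip, at a 28° lean.

```bash
cat >> h.py <<'E'
def tcp_at(x,y,z,l,yaw=0):
    p=(TRAP@[x,y,z,1])[:3]; row(p,lean(7+yaw,l))
E
python3 - <<'E'
from h import *
tcp_at(-.02,.002,.16,28);tcp_at(-.008,.002,.093,28)
E
```

```text
row [-0.0008, -0.0433, 0.0, 0.0124, 0.001, 0.0608] dist 0.05
row [-0.0008, -0.0433, 0.0, 0.0273, 0.0012, 0.1446] dist 0.118
```

```bash
python3 -m inch '[[[-0.0008,-0.0433,0,0.0124,0.001,0.02,-0.2],[-0.0008,-0.0433,0,0.0124,0.001,0.0608,-0.2],[-0.0008,-0.0433,0,0.0124,0.001,0.0608,-0.2],[-0.0008,-0.0433,0,0.0124,0.001,0.0608,-0.2],[-0.0008,-0.0433,0,0.02,0.001,0.1,-0.2],[-0.0008,-0.0433,0,0.0273,0.0012,0.1446,-0.2],[-0.0008,-0.0433,0,0.0273,0.0012,0.1446,-0.2],[-0.0008,-0.0433,0,0.0273,0.0012,0.1446,-0.2]]]'
python3 - <<'E'
from h import *
s=observe();print(s['q'],s['contact_force'])
for x in (.012,.025,.033,.038,.042): tcp_at(x,.002,.093,28)
E
```

```text
clock: 14.55
tool_pos: [0.5668, 0.1979, 0.0942]
orientation: [[-0.876, -0.123, 0.466], [-0.109, 0.992, 0.058], [-0.47, 0.001, -0.883]]
contact_force: [-0.1, 0.2, -0.3]
width: 0.598
gripper_force: 0.0
[-17.9576  25.43   -10.9773 124.3908  75.3474  14.2518  -1.313 ] [-0.1209  0.1552 -0.276 ]
row [0.0004, 0.0002, 0.0003, -0.0206, -0.0017, 0.0127] dist 0.019
row [0.0004, 0.0002, 0.0003, -0.0349, -0.0018, 0.0203] dist 0.032
row [0.0004, 0.0002, 0.0003, -0.0438, -0.0018, 0.025] dist 0.04
row [0.0004, 0.0002, 0.0003, -0.0493, -0.0018, 0.0279] dist 0.045
row [0.0004, 0.0002, 0.0003, -0.0537, -0.0018, 0.0303] dist 0.049
```

```bash
python3 -m inch '[[[0,0,0,-0.01,-0.0017,0.006,-0.2],[0,0,0,-0.0206,-0.0017,0.0127,-0.2],[0,0,0,-0.028,-0.0018,0.0165,-0.2],[0,0,0,-0.0349,-0.0018,0.0203,-0.2],[0,0,0,-0.0395,-0.0018,0.0227,-0.2],[0,0,0,-0.0438,-0.0018,0.025,-0.2],[0,0,0,-0.0438,-0.0018,0.025,-0.2]]]'
python3 - <<'E'
from h import *
s=observe();print(s['q'],s['contact_force'])
for x in (.038,.042,.048): tcp_at(x,.002,.093,28)
E
```

```text
clock: 15.25
tool_pos: [0.607, 0.2008, 0.0925]
orientation: [[-0.876, -0.122, 0.467], [-0.108, 0.992, 0.058], [-0.47, 0.001, -0.882]]
contact_force: [0.1, 0.1, -0.4]
width: 0.6
gripper_force: 0.1
[-14.4248  28.4941 -13.3256 119.2666  69.4063  15.4673   7.1685] [ 0.098   0.0513 -0.3909]
row [0.0003, 0.0003, 0.0, -0.0058, 0.0009, 0.0025] dist 0.005
row [0.0003, 0.0003, 0.0, -0.0103, 0.0009, 0.0048] dist 0.009
row [0.0003, 0.0003, 0.0, -0.0169, 0.0009, 0.0083] dist 0.015
```

```bash
python3 -m inch '[[[0,0,0,-0.0035,0.0009,0.0015,-0.2],[0,0,0,-0.0058,0.0009,0.0025,-0.2],[0,0,0,-0.0058,0.0009,0.0025,-0.2]]]'
python3 -m inch '[[[0,0,0,-0.0023,0,0.0012,-0.2],[0,0,0,-0.0045,0,0.0023,-0.2],[0,0,0,-0.0045,0,0.0023,-0.2]]]'
python3 - <<'E'
from h import *
p,d,c,T=snap('wrist'); P=cloud(d,c,T)
m=masks_of('wrist','tray'); print([(x['conf'],x['region'].sum()) for x in m])
Q=P[m[0]['region']]; Q=Q[np.isfinite(Q).all(1)]; Q=(Q-TRAP[:3,3])@TRAP[:3,:3]
for lo,hi in((.065,.10),(.10,.118),(.135,.17)):
    q=Q[(Q[:,2]>lo)&(Q[:,2]<hi)]; print(lo,len(q),np.percentile(q,[2,50,98],axis=0) if len(q) else '')
E
```

```text
clock: 15.55
tool_pos: [0.6117, 0.202, 0.0924]
orientation: [[-0.876, -0.122, 0.466], [-0.108, 0.992, 0.058], [-0.47, 0.0, -0.883]]
contact_force: [-0.2, 0.0, -0.8]
width: 0.601
gripper_force: 0.4
clock: 15.85
tool_pos: [0.6158, 0.2026, 0.0926]
orientation: [[-0.876, -0.123, 0.466], [-0.108, 0.992, 0.058], [-0.47, 0.001, -0.883]]
contact_force: [-0.6, -1.2, 0.4]
width: 0.6
gripper_force: 0.2
[(0.95, np.int64(17963))]
0.065 9940 [[ 0.0419 -0.0509  0.0658]
 [ 0.0501  0.0015  0.082 ]
 [ 0.1267  0.055   0.0992]]
0.1 3383 [[ 0.0302 -0.0496  0.1002]
 [ 0.0496  0.0015  0.1065]
 [ 0.1267  0.0549  0.1172]]
0.135 2519 [[ 0.0114 -0.01    0.1355]
 [ 0.0156  0.0023  0.1428]
 [ 0.02    0.0144  0.1493]]
```

```bash
python3 -m inch '[[[0,0,0,-0.0023,0,0.0012,-0.2],[0,0,0,-0.004,0,0.002,-0.2],[0,0,0,-0.004,0,0.002,-0.2]]]'
python3 -m inch '[[[0,0,0,-0.0015,0,0.0008,-0.2],[0,0,0,-0.003,0,0.0016,-0.2],[0,0,0,-0.003,0,0.0016,-0.2]]]'
python3 - <<'E'
from h import *
tcp_at(-.008,.002,.10,28);tcp_at(-.06,.002,.22,24)
E
```

```text
clock: 16.25
tool_pos: [0.6187, 0.2032, 0.0927]
orientation: [[-0.876, -0.123, 0.466], [-0.108, 0.992, 0.058], [-0.469, 0.001, -0.883]]
contact_force: [-3.0, 0.3, 1.4]
width: 0.597
gripper_force: 1.9
clock: 16.55
tool_pos: [0.619, 0.2033, 0.0923]
orientation: [[-0.877, -0.123, 0.464], [-0.109, 0.992, 0.057], [-0.467, -0.0, -0.884]]
contact_force: [-17.5, -1.3, 12.1]
width: 0.603
gripper_force: 8.7
row [0.0001, -0.0007, 0.0004, 0.0543, -0.0003, -0.0395] dist 0.054
row [0.0001, 0.0215, 0.0004, 0.0416, -0.0003, -0.2025] dist 0.165
```

The tray met the back wall (17 N). Backing out.

```bash
python3 -m inch '[[[0,0,0,0.027,0,-0.015,-0.2],[0,0,0,0.0543,-0.0003,-0.0395,-0.2],[0,0,0,0.0543,-0.0003,-0.0395,-0.2],[0,0.01,0,0.05,-0.0003,-0.1,-0.2],[0,0.0215,0,0.0416,-0.0003,-0.15,-0.2],[0,0.0215,0,0.0416,-0.0003,-0.2025,-0.2],[0,0.0215,0,0.0416,-0.0003,-0.2025,-0.2]]]'
python3 - <<'E'
from h import *
s=observe();print(s['q'])
p,d,c,T=snap('wrist'); P=cloud(d,c,T); Pw=P
m=masks_of('wrist','tray'); print([(x['conf'],x['region'].sum()) for x in m])
Q=P[m[0]['region']]; Q=Q[np.isfinite(Q).all(1)]; Q=(Q-TRAP[:3,3])@TRAP[:3,:3]
for lo,hi in((.10,.118),(.135,.17)):
    q=Q[(Q[:,2]>lo)&(Q[:,2]<hi)]; print(lo,len(q),np.percentile(q,[2,50,98],axis=0) if len(q) else '')
p,d,c,T=snap('scene'); P=cloud(d,c,T)
m=masks_of('scene','door'); print([(x['conf'],x['region'].sum()) for x in m]); Q=P[m[0]['region']]; Q=Q[np.isfinite(Q).all(1)&(Q[:,2]>.2)]
print(cv2.fitLine(Q[:,:2].astype(np.float32),cv2.DIST_HUBER,0,.001,.001).ravel(),np.percentile(Q,[2,50,98],axis=0))
E
```

```text
clock: 17.25
tool_pos: [0.5186, 0.1913, 0.2248]
orientation: [[-0.903, -0.123, 0.411], [-0.111, 0.992, 0.053], [-0.414, 0.003, -0.91]]
contact_force: [0.2, -0.7, 0.7]
width: 0.595
gripper_force: 0.0
[  3.0093  11.0105 -34.4231 121.6724  31.817   29.8705  42.2043]
[(0.6, np.int64(7881))]
0.1 2306 [[ 0.0357 -0.052   0.1003]
 [ 0.0852  0.0015  0.108 ]
 [ 0.1328  0.0563  0.113 ]]
0.135 555 [[ 0.0149 -0.0097  0.1356]
 [ 0.0192  0.0029  0.1507]
 [ 0.0245  0.0146  0.1545]]
[(0.98, np.int64(4174))]
[1.     0.0013 0.4781 0.2983] [[0.3677 0.2883 0.2022]
 [0.4662 0.2982 0.2579]
 [0.5578 0.3009 0.2987]]
```

The tray's back edge reads at the wall and it stands flat. Next is the door: lift out, cross over its top, and come down on its outer side with shut fingers.

```bash
cat >> h.py <<'E'
HINGE=(TRAP@[-.006,.098,0,1])[:2]
def push_at(th,off=.02,L=.135,z=.25,l=0,yaw=7,q=False):  # door angle th rad -> TCP
    phi=np.radians(277)-th; dr=np.array([np.cos(phi),np.sin(phi)]); n=np.array([dr[1],-dr[0]])
    p=np.r_[HINGE+L*dr+(.006+off)*n,z]; print(th,p); row(p,lean(yaw,l))
E
python3 - <<'E'
from h import *
row([.44,.19,.42],lean(7,0));row([.42,.37,.42],lean(7,0));push_at(1.69,.035)
E
```

```text
row [0.0001, 0.1347, -0.0002, -0.0141, 0.0127, -0.2668] dist 0.214
row [0.0001, 0.1347, -0.0002, -0.0163, 0.239, -0.2657] dist 0.286
1.69 [0.4215 0.3326 0.25  ]
row [0.0001, 0.1347, -0.0002, 0.0745, 0.1924, -0.0736] dist 0.175
```

```bash
python3 -m inch '[[[0,0.04,0,-0.0141,0.0127,-0.08,1],[0,0.09,0,-0.0141,0.0127,-0.16,1],[0,0.1347,0,-0.0141,0.0127,-0.2668,1],[0,0.1347,0,-0.0141,0.0127,-0.2668,1],[0,0.1347,0,-0.0141,0.0127,-0.2668,1],[0,0.1347,0,-0.0163,0.239,-0.2657,1],[0,0.1347,0,-0.0163,0.239,-0.2657,1],[0,0.1347,0,-0.0163,0.239,-0.2657,1],[0,0.1347,0,-0.0163,0.239,-0.2657,1],[0,0.1347,0,-0.0163,0.239,-0.2657,1]]]'
python3 - <<'E'
from h import *
s=observe();print(s['q']); push_at(1.69,.04); push_at(1.69,.04,z=.32)
E
```

```text
clock: 18.45
tool_pos: [0.4173, 0.3749, 0.4173]
orientation: [[-0.992, -0.13, -0.006], [-0.13, 0.992, 0.002], [0.006, 0.002, -1.0]]
contact_force: [-0.9, -0.8, 0.9]
width: -0.001
gripper_force: 0.0
[ -7.1374  16.9505 -48.0932  87.5462  12.3329  81.287   41.5692]
1.69 [0.4215 0.3376 0.25  ]
row [0.0008, -0.0019, 0.0025, -0.0004, -0.0473, 0.2091] dist 0.171
1.69 [0.4215 0.3376 0.32  ]
row [0.0008, -0.0019, 0.0025, 0.0002, -0.0471, 0.1216] dist 0.104
```

```bash
python3 -m inch '[[[0,0,0,0,-0.0471,0.06,1],[0,0,0,0,-0.0471,0.1216,1],[0,0,0,0,-0.0473,0.17,1],[0,0,0,0,-0.0473,0.2091,1],[0,0,0,0,-0.0473,0.2091,1]]]'
python3 - <<'E'
from h import *
s=observe();print(s['q'])
for t in (1.6,1.45,1.3,1.15,1.0,.85,.7,.55,.4,.3): push_at(t,.016)
E
```

```text
clock: 18.95
tool_pos: [0.4222, 0.3298, 0.2471]
orientation: [[-0.993, -0.121, -0.01], [-0.121, 0.993, -0.006], [0.01, -0.004, -1.0]]
contact_force: [-0.4, -0.6, -0.4]
width: 0.001
gripper_force: 0.0
[ -5.0943  21.79   -45.1312 104.2684  17.1522  61.7127  40.3879]
1.6 [0.4201 0.3014 0.25  ]
row [-0.0014, -0.0033, -0.0001, 0.0069, -0.0349, -0.0034] dist 0.029
1.45 [0.4203 0.2809 0.25  ]
row [-0.0014, -0.0033, -0.0001, 0.0099, -0.0603, -0.0033] dist 0.049
1.3 [0.4235 0.2607 0.25  ]
row [-0.0014, -0.0033, -0.0001, 0.009, -0.0859, -0.0032] dist 0.069
1.15 [0.4297 0.2411 0.25  ]
row [-0.0014, -0.0033, -0.0001, 0.0043, -0.1111, -0.0031] dist 0.089
1.0 [0.4387 0.2227 0.25  ]
row [-0.0014, -0.0033, -0.0001, -0.0041, -0.1353, -0.0031] dist 0.108
0.85 [0.4504 0.2059 0.25  ]
row [-0.0014, -0.0033, -0.0001, -0.0161, -0.158, -0.0031] dist 0.127
0.7 [0.4644 0.191  0.25  ]
row [-0.0014, -0.0033, -0.0001, -0.0313, -0.1786, -0.0032] dist 0.145
0.55 [0.4806 0.1783 0.25  ]
row [-0.0014, -0.0033, -0.0001, -0.0494, -0.1968, -0.0033] dist 0.162
0.4 [0.4984 0.1682 0.25  ]
row [-0.0014, -0.0033, -0.0001, -0.07, -0.212, -0.0034] dist 0.179
0.3 [0.5111 0.1631 0.25  ]
row [-0.0014, -0.0033, -0.0001, -0.0849, -0.2203, -0.0035] dist 0.189
```

```bash
python3 -m inch '[[[0,0,0,0.0035,-0.018,-0.0034,1],[0,0,0,0.0069,-0.0349,-0.0034,1],[0,0,0,0.0085,-0.0475,-0.0034,1],[0,0,0,0.0099,-0.0603,-0.0033,1],[0,0,0,0.0095,-0.073,-0.0033,1],[0,0,0,0.009,-0.0859,-0.0032,1],[0,0,0,0.007,-0.0985,-0.0032,1],[0,0,0,0.0043,-0.1111,-0.0031,1],[0,0,0,0,-0.1232,-0.0031,1],[0,0,0,-0.0041,-0.1353,-0.0031,1]]]'
python3 - <<'E'
from h import *
s=observe();print(s['q'])
for t in (1.0,.85,.7,.55,.4,.3,.2): push_at(t,.016)
p,d,c,T=snap('top'); P=cloud(d,c,T)
m=masks_of('top','door'); print([(x['conf'],x['region'].sum()) for x in m[:2]]); Q=P[m[0]['region']]; Q=Q[np.isfinite(Q).all(1)&(Q[:,2]>.285)&(Q[:,2]<.31)]
l=cv2.fitLine(Q[:,:2].astype(np.float32),cv2.DIST_HUBER,0,.001,.001).ravel();print(l,np.degrees(np.arctan2(l[1],l[0])),len(Q))
E
```

```text
clock: 19.95
tool_pos: [0.4402, 0.2251, 0.2545]
orientation: [[-0.992, -0.123, -0.002], [-0.123, 0.992, 0.0], [0.002, 0.001, -1.0]]
contact_force: [0.9, 0.3, 0.5]
width: 0.002
gripper_force: 0.7
[  7.8616  16.013  -45.048  109.4321  12.9449  59.8461  54.3828]
1.0 [0.4387 0.2227 0.25  ]
row [0.0002, -0.0007, 0.0002, 0.0022, -0.0028, 0.0056] dist 0.005
0.85 [0.4504 0.2059 0.25  ]
row [0.0002, -0.0007, 0.0002, -0.0097, -0.0254, 0.0056] dist 0.022
0.7 [0.4644 0.191  0.25  ]
row [0.0002, -0.0007, 0.0002, -0.0249, -0.0461, 0.0055] dist 0.042
0.55 [0.4806 0.1783 0.25  ]
row [0.0002, -0.0007, 0.0002, -0.043, -0.0642, 0.0055] dist 0.062
0.4 [0.4984 0.1682 0.25  ]
row [0.0002, -0.0007, 0.0002, -0.0636, -0.0795, 0.0054] dist 0.082
0.3 [0.5111 0.1631 0.25  ]
row [0.0002, -0.0007, 0.0002, -0.0784, -0.0879, 0.0054] dist 0.094
0.2 [0.5242 0.1592 0.25  ]
row [0.0002, -0.0007, 0.0002, -0.0941, -0.0947, 0.0053] dist 0.107
[(0.79, np.int64(832))]
[0.7461 0.6659 0.5028 0.239 ] 41.747894 274
```

```bash
python3 -m inch '[[[0,0,0,-0.004,-0.014,0.0056,1],[0,0,0,-0.0097,-0.0254,0.0056,1],[0,0,0,-0.017,-0.036,0.0056,1],[0,0,0,-0.0249,-0.0461,0.0055,1],[0,0,0,-0.034,-0.0555,0.0055,1],[0,0,0,-0.043,-0.0642,0.0055,1],[0,0,0,-0.0535,-0.072,0.0055,1],[0,0,0,-0.0636,-0.0795,0.0054,1],[0,0,0,-0.0784,-0.0879,0.0054,1],[0,0,0,-0.0941,-0.0947,0.0053,1]]]'
python3 - <<'E'
from h import *
s=observe();print(s['q'])
for t in (.12,.08,.04,0,-.04): push_at(t,.013)
p,d,c,T=snap('top'); P=cloud(d,c,T)
m=masks_of('top','door'); print([(x['conf'],x['region'].sum()) for x in m[:2]]); Q=P[m[0]['region']]; Q=Q[np.isfinite(Q).all(1)&(Q[:,2]>.285)&(Q[:,2]<.31)]
l=cv2.fitLine(Q[:,:2].astype(np.float32),cv2.DIST_HUBER,0,.001,.001).ravel();print(l,np.degrees(np.arctan2(l[1],l[0])),len(Q))
E
```

```text
clock: 21.05
tool_pos: [0.526, 0.1617, 0.2531]
orientation: [[-0.992, -0.125, 0.004], [-0.125, 0.992, 0.002], [-0.004, 0.002, -1.0]]
contact_force: [0.3, 3.1, 13.4]
width: -0.001
gripper_force: 0.0
[ 12.6701  21.3977 -41.3585 102.7765  15.8981  61.5135  62.817 ]
0.12 [0.5379 0.157  0.25  ]
row [0.0006, 0.0013, 0.0009, -0.014, -0.0077, 0.0039] dist 0.013
0.08 [0.5433 0.1564 0.25  ]
row [0.0006, 0.0013, 0.0009, -0.0206, -0.0093, 0.0039] dist 0.018
0.04 [0.5487 0.1559 0.25  ]
row [0.0006, 0.0013, 0.0009, -0.0273, -0.0107, 0.0039] dist 0.024
0 [0.5542 0.1557 0.25  ]
row [0.0006, 0.0013, 0.0009, -0.0341, -0.0118, 0.004] dist 0.029
-0.04 [0.5596 0.1557 0.25  ]
row [0.0006, 0.0013, 0.0009, -0.0408, -0.0127, 0.004] dist 0.034
[]Traceback (most recent call last):
  File "<stdin>", line 5, in <module>
IndexError: list index out of range
```

Run:
```python
from h import *
print(observe()['contact_force'],observe()['wrist_torque'])
p,d,c,T=snap('scene'); P=cloud(d,c,T); a=p[130:330,230:510]
b=snap('top')[0][90:290,190:390]
cv2.imwrite('pics/s5.png',np.hstack([cv2.resize(a,(500,357)),cv2.resize(b,(300,300)) if 0 else cv2.resize(b,(300,357))]))
Q=(P.reshape(-1,3)-TRAP[:3,3])@TRAP[:3,:3]
```

```text
[ 0.0762 -1.5989 14.5599] [-0.7414 -0.1826 -0.0179]
```

View pics/s5.png

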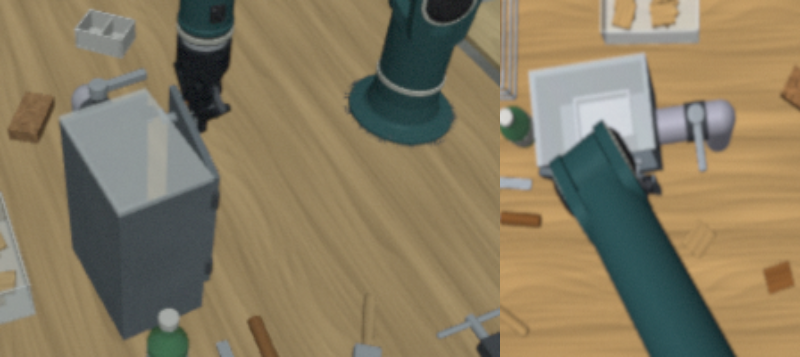

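The pictures show the door nearly shut, with the shut fingers at its outer face at (200,100). The 14 N upward force suggests the finger linkage is riding on the door's top edge. I'll back off, raise the fingers 17 mm and go on.

```bash
python3 -m inch '[[[0,0,0,0.012,0.008,0,1],[0,0,0,0.025,0.01,-0.008,1],[0,0,0,0.025,0.01,-0.024,1],[0,0,0,0.025,0.01,-0.024,1]]]'
python3 - <<'E'
from h import *
s=observe();print(s['q'])
for t in (.28,.2,.12,.08,.04,0,-.04): push_at(t,.013,z=.27)
p,d,c,T=snap('wrist'); P=cloud(d,c,T); m=masks_of('wrist','door'); print([(x['conf'],x['region'].sum()) for x in m[:2]]); Q=P[m[0]['region']]; Q=Q[np.isfinite(Q).all(1)];Q=(Q-TRAP[:3,3])@TRAP[:3,:3]
Q=Q[(Q[:,2]<.29)&(Q[:,2]>.07)]
l=cv2.fitLine(Q[:,:2].astype(np.float32),cv2.DIST_HUBER,0,.001,.001).ravel();print(l,'door th',np.arctan2(abs(l[0]),abs(l[1])),len(Q))
E
```

```text
clock: 21.65
tool_pos: [0.5038, 0.1659, 0.2713]
orientation: [[-0.992, -0.123, 0.001], [-0.123, 0.992, 0.001], [-0.001, 0.001, -1.0]]
contact_force: [-0.5, 0.8, 0.4]
width: -0.002
gripper_force: 0.0
[ 13.3959  18.3452 -42.5544 103.9989  13.8242  62.8797  63.0189]
0.28 [0.5166 0.1617 0.27  ]
row [0.0002, 0.0004, 0.0004, -0.0152, -0.0072, 0.0016] dist 0.014
0.2 [0.5272 0.1589 0.27  ]
row [0.0002, 0.0004, 0.0004, -0.0279, -0.0123, 0.0017] dist 0.024
0.12 [0.5379 0.157  0.27  ]
row [0.0002, 0.0004, 0.0004, -0.0409, -0.0163, 0.0017] dist 0.035
0.08 [0.5433 0.1564 0.27  ]
row [0.0002, 0.0004, 0.0004, -0.0475, -0.018, 0.0017] dist 0.041
0.04 [0.5487 0.1559 0.27  ]
row [0.0002, 0.0004, 0.0004, -0.0542, -0.0193, 0.0017] dist 0.046
0 [0.5542 0.1557 0.27  ]
row [0.0002, 0.0004, 0.0004, -0.0609, -0.0204, 0.0017] dist 0.051
-0.04 [0.5596 0.1557 0.27  ]
row [0.0002, 0.0004, 0.0004, -0.0677, -0.0212, 0.0017] dist 0.057
[(0.83, np.int64(22046))]
[ 0.2492  0.9685 -0.0354 -0.0035] door th 0.25184974 21090
```

```bash
python3 -m inch '[[[0,0,0,-0.0152,-0.0072,0.0016,1],[0,0,0,-0.022,-0.01,0.0017,1],[0,0,0,-0.0279,-0.0123,0.0017,1],[0,0,0,-0.0345,-0.0145,0.0017,1],[0,0,0,-0.0409,-0.0163,0.0017,1],[0,0,0,-0.0475,-0.018,0.0017,1],[0,0,0,-0.0475,-0.018,0.0017,1]]]'
python3 -m inch '[[[0,0,0,-0.0035,-0.0007,0,1],[0,0,0,-0.0067,-0.0013,0,1],[0,0,0,-0.01,-0.002,0,1],[0,0,0,-0.0134,-0.0024,0,1],[0,0,0,-0.0134,-0.0024,0,1]]]'
```

```text
clock: 22.45
tool_pos: [0.5435, 0.1557, 0.268]
orientation: [[-0.993, -0.122, -0.001], [-0.122, 0.993, 0.001], [0.001, 0.001, -1.0]]
contact_force: [0.2, -1.1, 0.3]
width: 0.002
gripper_force: 0.0
clock: 22.95
tool_pos: [0.554, 0.1553, 0.2682]
orientation: [[-0.992, -0.123, -0.001], [-0.123, 0.992, 0.0], [0.001, 0.001, -1.0]]
contact_force: [0.4, 0.4, 0.1]
width: -0.004
gripper_force: 0.0
```

```bash
cat > door.py <<'E'
from h import *
s=observe(); print('tcp trap',(np.array(s['tool_pos'])-TRAP[:3,3])@TRAP[:3,:3],s['contact_force'])
p,d,c,T=snap('wrist'); P=cloud(d,c,T); m=masks_of('wrist','door'); print([(x['conf'],x['region'].sum()) for x in m[:2]])
if m:
    Q=P[m[0]['region']]; Q=Q[np.isfinite(Q).all(1)];Q=(Q-TRAP[:3,3])@TRAP[:3,:3]
    Q=Q[(Q[:,2]<.25)&(Q[:,2]>.09)]
    for i in range(4):
        l=cv2.fitLine(Q[:,:2].astype(np.float32),cv2.DIST_HUBER,0,.001,.001).ravel(); r=abs((Q[:,0]-l[2])*l[1]-(Q[:,1]-l[3])*l[0]); Q=Q[r<.006]
    print(l,'door th',np.arctan2(l[0]*np.sign(l[1]),abs(l[1])),len(Q))
E
python3 door.py
```

```text
tcp trap [-0.0252 -0.0374  0.2682] [0.4137 0.3956 0.1164]
[(0.73, np.int64(37619))]
[ 0.003   1.     -0.0092  0.0058] door th 0.0029642147 18177
```

The door reads 0.003 rad, so it has snapped home. A light confirming push, then I back off and re-measure.

```bash
python3 -m inch '[[[0,0,0,-0.003,0,0,1],[0,0,0,-0.005,0,0,1],[0,0,0,-0.005,0,0,1]]]'
python3 -m inch '[[[0,0,0,-0.002,0,0,1],[0,0,0,-0.004,0,0,1],[0,0,0,-0.004,0,0,1]]]'
python3 -m inch '[[[0,0,0,0.03,0,0,1],[0,0,0,0.08,0,0,1],[0,0,0,0.08,0,0,1]]]'
python3 door.py
```

```text
clock: 23.35
tool_pos: [0.5575, 0.1556, 0.268]
orientation: [[-0.992, -0.123, -0.002], [-0.123, 0.992, 0.0], [0.002, 0.0, -1.0]]
contact_force: [-2.0, -0.7, 2.0]
width: -0.001
gripper_force: 0.7
clock: 23.65
tool_pos: [0.5575, 0.1556, 0.2681]
orientation: [[-0.992, -0.123, -0.009], [-0.123, 0.992, -0.003], [0.009, -0.002, -1.0]]
contact_force: [-12.7, -2.9, 9.2]
width: -0.0
gripper_force: 6.6
clock: 23.95
tool_pos: [0.4931, 0.1483, 0.2677]
orientation: [[-0.992, -0.125, -0.004], [-0.125, 0.992, -0.002], [0.004, -0.002, -1.0]]
contact_force: [-0.4, 0.6, 1.1]
width: -0.001
gripper_force: 0.0
tcp trap [-0.0866 -0.0369  0.2677] [-0.3771  0.5804  1.0541]
[(0.83, np.int64(12340))]
[ 0.0044  1.     -0.0094 -0.0068] door th 0.004393653 9399
```

Door shut (0.004 rad). Now the lever: come down between it and the box, and sweep it round with shut fingers.

```bash
cat >> h.py <<'E'
def lev_at(a,off=.014,L=.065,z=.248):
    x=.045-L*np.cos(a)-(.007+off)*np.sin(a); y=-.175-L*np.sin(a)+(.007+off)*np.cos(a)
    print(round(a,2),np.round([x,y],3)); tcp_at(x,y,z,0)
E
python3 - <<'E'
from h import *
tcp_at(-.087,-.037,.36,0); tcp_at(-.02,-.141,.36,0); tcp_at(-.02,-.141,.248,0)
E
```

```text
row [-0.0001, 0.0001, 0.0003, 0.0058, 0.0007, -0.1142] dist 0.091
row [-0.0001, 0.0001, 0.0003, -0.0779, -0.1294, -0.1142] dist 0.151
row [-0.0001, 0.0001, 0.0003, -0.0778, -0.1293, 0.0258] dist 0.123
```

```bash
python3 -m inch '[[[0,0,0,0.0058,0,-0.06,1],[0,0,0,0.0058,0,-0.1142,1],[0,0,0,-0.0779,-0.1294,-0.1142,1],[0,0,0,-0.0779,-0.1294,-0.1142,1],[0,0,0,-0.0779,-0.1294,-0.1142,1],[0,0,0,-0.0779,-0.1294,-0.1142,1],[0,0,0,-0.0779,-0.1294,-0.1142,1]]]'
python3 - <<'E'
from h import *
tcp_at(-.02,-.141,.248,0)
p,d,c,T=snap('wrist'); P=cloud(d,c,T); cv2.imwrite('pics/w6.png',p)
Q=(P.reshape(-1,3)-TRAP[:3,3])@TRAP[:3,:3]; Q=Q[np.isfinite(Q).all(1)]
q=Q[(Q[:,2]>.255)&(Q[:,2]<.275)&(Q[:,1]<-.12)&(Q[:,1]>-.22)&(Q[:,0]>-.1)&(Q[:,0]<.1)]; print(len(q),np.percentile(q,[2,50,98],axis=0))
E
```

```text
clock: 24.75
tool_pos: [0.5722, 0.0536, 0.3588]
orientation: [[-0.992, -0.122, -0.003], [-0.122, 0.992, 0.002], [0.002, 0.002, -1.0]]
contact_force: [0.3, 0.5, 0.7]
width: 0.002
gripper_force: 0.0
row [0.0007, -0.0007, 0.0001, 0.0003, -0.0008, 0.1385] dist 0.111
2270 [[-0.0363 -0.1869  0.2574]
 [ 0.0111 -0.1759  0.2682]
 [ 0.0565 -0.1685  0.2719]]
```

View pics/w6.png

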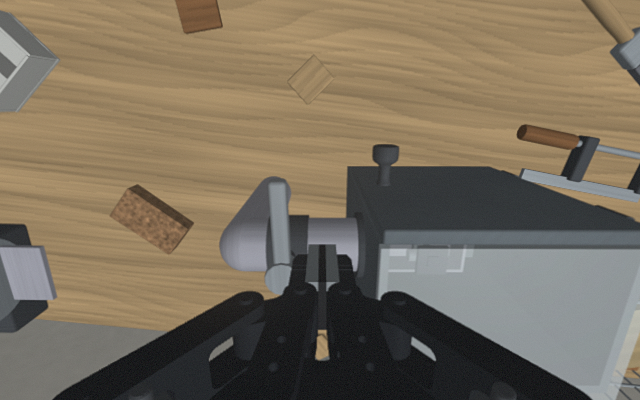

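The view shows the lever at (280,225), the shut door with its knob at (385,160), and the fingertips at (322,260) between the lever and the box. Depth puts the lever at trap y -0.176, as expected. Going down.

```bash
python3 -m inch '[[[0,0,0,0,-0.0008,0.05,1],[0,0,0,0,-0.0008,0.1,1],[0,0,0,0,-0.0008,0.1385,1],[0,0,0,0,-0.0008,0.1385,1]]]'
python3 - <<'E'
from h import *
for a in (.1,.3,.5,.7,.9,1.1,1.25,1.4,1.5,1.57): lev_at(a)
E
```

```text
clock: 25.2
tool_pos: [0.5686, 0.0536, 0.2449]
orientation: [[-0.992, -0.126, -0.009], [-0.126, 0.992, 0.0], [0.009, 0.001, -1.0]]
contact_force: [-1.1, 0.1, -1.6]
width: 0.002
gripper_force: 0.0
0.1 [-0.022 -0.161]
row [0.0005, -0.0029, 0.0012, -0.0016, -0.0256, -0.0039] dist 0.021
0.3 [-0.023 -0.174]
row [0.0005, -0.0029, 0.0012, 0.0004, -0.0425, -0.0039] dist 0.034
0.5 [-0.022 -0.188]
row [0.0005, -0.0029, 0.0012, -0.001, -0.0595, -0.004] dist 0.048
0.7 [-0.018 -0.201]
row [0.0005, -0.0029, 0.0012, -0.0058, -0.0759, -0.004] dist 0.061
0.9 [-0.012 -0.213]
row [0.0005, -0.0029, 0.0012, -0.0137, -0.091, -0.0041] dist 0.074
1.1 [-0.003 -0.223]
row [0.0005, -0.0029, 0.0012, -0.0245, -0.1042, -0.0043] dist 0.086
1.25 [ 0.005 -0.23 ]
row [0.0005, -0.0029, 0.0012, -0.0342, -0.1125, -0.0044] dist 0.094
1.4 [ 0.013 -0.235]
row [0.0005, -0.0029, 0.0012, -0.045, -0.1193, -0.0045] dist 0.102
1.5 [ 0.019 -0.238]
row [0.0005, -0.0029, 0.0012, -0.0528, -0.123, -0.0046] dist 0.107
1.57 [ 0.024 -0.24 ]
row [0.0005, -0.0029, 0.0012, -0.0584, -0.125, -0.0046] dist 0.11
```

```bash
python3 -m inch '[[[0,0,0,-0.0016,-0.0256,-0.0039,1],[0,0,0,0.0004,-0.0425,-0.0039,1],[0,0,0,-0.001,-0.0595,-0.004,1],[0,0,0,-0.0058,-0.0759,-0.004,1],[0,0,0,-0.0137,-0.091,-0.0041,1],[0,0,0,-0.0245,-0.1042,-0.0043,1],[0,0,0,-0.0342,-0.1125,-0.0044,1],[0,0,0,-0.045,-0.1193,-0.0045,1],[0,0,0,-0.0528,-0.123,-0.0046,1],[0,0,0,-0.0528,-0.123,-0.0046,1]]]'
cat > lev.py <<'E'
from h import *
s=observe(); print('tcp trap',(np.array(s['tool_pos'])-TRAP[:3,3])@TRAP[:3,:3],s['contact_force'])
for cam in ('scene','wrist'):
    p,d,c,T=snap(cam); P=cloud(d,c,T); m=masks_of(cam,'lever_grip'); print(cam,[(x['conf'],x['region'].sum()) for x in m[:2]])
    Q=P.reshape(-1,3);Q=Q[np.isfinite(Q).all(1)];Q=(Q-TRAP[:3,3])@TRAP[:3,:3]
    Q=Q[(Q[:,2]<.272)&(Q[:,2]>.25)&(abs(Q[:,0]-.045)<.09)&(abs(Q[:,1]+.215)<.06)]
    for mid in [Q]:
        r=cv2.minAreaRect(Q[:,:2].astype(np.float32)) if len(Q)>5 else 0; print(len(Q),r,np.median(Q,axis=0))
E
python3 lev.py
```

```text
clock: 26.2
tool_pos: [0.6268, -0.0404, 0.2517]
orientation: [[-0.992, -0.122, -0.001], [-0.122, 0.992, 0.0], [0.001, 0.0, -1.0]]
contact_force: [-0.0, -0.2, -0.5]
width: -0.005
gripper_force: 0.0
tcp trap [ 0.0231 -0.2405  0.2517] [-0.0303 -0.1528 -0.5312]
scene [(0.58, np.int64(213))]
225 ((0.03544077277183533, -0.2045169323682785), (0.09821916371583939, 0.03910990431904793), 80.96138763427734) [ 0.0442 -0.196   0.2665]
wrist [(0.94, np.int64(2869))]
3680 ((0.03204178810119629, -0.2067379653453827), (0.09893038868904114, 0.02119394764304161), 72.41484832763672) [ 0.0357 -0.1821  0.2662]
```

```bash
python3 -m inch '[[[0,0,0,-0.004,0,0,1],[0,0,0,-0.008,0,0,1],[0,0,0,-0.008,0,0,1]]]'
python3 -m inch '[[[0,0,0,-0.004,0,0,1],[0,0,0,-0.006,0,0,1],[0,0,0,-0.006,0,0,1]]]'
python3 lev.py
```

```text
clock: 26.7
tool_pos: [0.6314, -0.0397, 0.2521]
orientation: [[-0.992, -0.122, -0.004], [-0.122, 0.992, -0.001], [0.004, -0.0, -1.0]]
contact_force: [-4.3, -1.4, 1.9]
width: 0.003
gripper_force: 2.4
clock: 27.0
tool_pos: [0.6317, -0.0397, 0.2519]
orientation: [[-0.992, -0.122, -0.015], [-0.122, 0.993, -0.003], [0.015, -0.001, -1.0]]
contact_force: [-19.5, -4.7, 11.0]
width: -0.001
gripper_force: 10.1
tcp trap [ 0.0281 -0.2404  0.2519] [-19.5096  -4.6508  11.0167]
scene [(0.57, np.int64(205))]
229 ((0.038472309708595276, -0.2068823128938675), (0.10420399159193039, 0.036477115005254745), 84.39790344238281) [ 0.0463 -0.1959  0.2671]
wrist [(0.63, np.int64(3036)), (0.59, np.int64(4072))]
4811 ((0.033903732895851135, -0.2065729796886444), (0.09759495407342911, 0.022967303171753883), 73.59622192382812) [ 0.0393 -0.1834  0.2673]
```

The lever is hard against its stop. I'll back away, lift clear and check everything.

```bash
python3 -m inch '[[[0,0,0,0.015,0,0,1],[0,0,0,0.045,0,0,1],[0,0,0,0.045,0,0,1],[0,0,0,0.06,0,-0.06,1],[0,0,0,0.06,0,-0.12,1],[0,0,0,0.1,0,-0.16,1],[0,0,0,0.1,0,-0.16,1],[0,0,0,0.1,0,-0.16,1]]]'
python3 - <<'E'
from h import *
s=observe(); print(s['contact_force'],s['clock'])
b,d,c,T=snap('top'); P=cloud(d,c,T)
w,d2,c2,T2=snap('wrist'); P2=cloud(d2,c2,T2)
for n,P in(('top',P),('wrist',P2)):
    Q=P.reshape(-1,3);Q=Q[np.isfinite(Q).all(1)];Q=(Q-TRAP[:3,3])@TRAP[:3,:3]
    q=Q[(Q[:,2]<.275)&(Q[:,2]>.258)&(abs(Q[:,0]-.045)<.09)&(Q[:,1]<-.19)&(Q[:,1]>-.28)]
    if len(q)>5:
        l=cv2.fitLine(q[:,:2].astype(np.float32),cv2.DIST_HUBER,0,.001,.001).ravel(); print(n,len(q),l,'a',np.pi/2-np.arctan2(l[0]*np.sign(-l[1])*-1,abs(l[1])))
cv2.imwrite('pics/f.png',np.hstack([cv2.resize(w,(480,300)),cv2.resize(b[90:290,190:390],(300,300))]))
E
python3 door.py
```

```text
clock: 28.0
tool_pos: [0.5583, -0.0484, 0.3813]
orientation: [[-0.992, -0.122, 0.002], [-0.122, 0.992, -0.001], [-0.002, -0.001, -1.0]]
contact_force: [-0.1, -0.4, -1.1]
width: 0.002
gripper_force: 0.0
[-0.1357 -0.3859 -1.1108] 28.0
top 40 [ 0.4607  0.8876  0.0433 -0.2005] a 1.0920188
wrist 298 [ 0.341   0.9401  0.0432 -0.1975] a 1.2228656
tcp trap [-0.0463 -0.2401  0.3791] [-0.0556  0.3935 -1.3433]
[(0.84, np.int64(14214)), (0.16, np.int64(2459))]
[ 0.0021  1.     -0.0091  0.0049] door th 0.0021440545 7177
```

View pics/f.png

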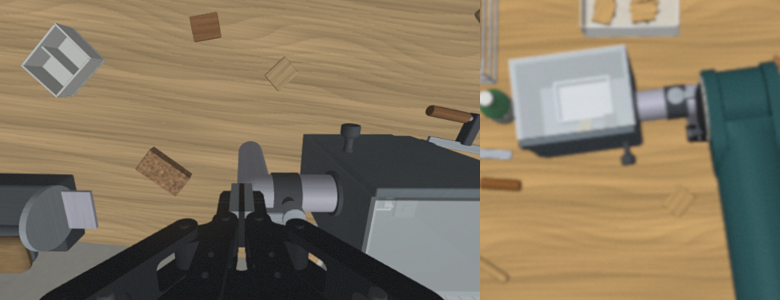

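The gripper hides the lever in both views; the knob at (627,155) confirms the door is shut. I'll move the arm aside for a clear look.

```bash
python3 -m inch '[[[0,0,0,0.15,-0.1,-0.03,1],[0,0,0,0.15,-0.15,-0.03,1],[0,0,0,0.15,-0.2,-0.03,1],[0,0,0,0.15,-0.2,-0.03,1],[0,0,0,0.15,-0.2,-0.03,1],[0,0,0,0.15,-0.2,-0.03,1]]]'
python3 - <<'E'
from h import *
for cam in('top','scene'):
    p,d,c,T=snap(cam); P=cloud(d,c,T); m=masks_of(cam,'lever_grip'); 
    Q=P.reshape(-1,3);Q=Q[np.isfinite(Q).all(1)];Q=(Q-TRAP[:3,3])@TRAP[:3,:3]
    q=Q[(Q[:,2]<.278)&(Q[:,2]>.255)&(abs(Q[:,0]-.045)<.09)&(Q[:,1]<-.195)&(Q[:,1]>-.28)]
    l=cv2.fitLine(q[:,:2].astype(np.float32),cv2.DIST_HUBER,0,.001,.001).ravel(); print(cam,len(q),l,np.percentile(q,[5,50,95],axis=0).tolist(),'dev deg',np.degrees(np.arctan(l[0]/l[1])))
    print([(np.round(TRAP[:3,:3].T@(np.array(x['centre'])-TRAP[:3,3]),3),x['conf']) for x in spot_in(cam,'lever_grip')[:2]])
    print([(np.round(TRAP[:3,:3].T@(np.array(x['centre'])-TRAP[:3,3]),3),x['conf']) for x in spot_in(cam,'tray')[:2]])
    if cam=='top': cv2.imwrite('pics/g.png',cv2.resize(p[100:230,190:390],None,fx=3,fy=3))
E
```

```text
clock: 28.8
tool_pos: [0.4578, -0.2237, 0.4032]
orientation: [[-0.993, -0.119, -0.003], [-0.119, 0.993, 0.002], [0.003, 0.002, -1.0]]
contact_force: [0.5, 1.0, -0.9]
width: 0.001
gripper_force: 0.0
top 144 [ 0.0091 -1.      0.043  -0.2372] [[0.03716559962042623, -0.2550975855641804, 0.260701544523714], [0.04309012861553074, -0.22650872609950104, 0.2674454243827799], [0.050197729772699096, -0.1989767209300913, 0.27201178938450343]] dev deg -0.51974756
[(array([ 0.043, -0.199,  0.267]), 0.63), (array([-0.008, -0.008,  0.236]), 0.41)]
[]
scene 84 [ 0.0397  0.9992  0.0483 -0.2282] [[0.03954279410621541, -0.25205198259994177, 0.2586701884428629], [0.0481413136244406, -0.22575906327424694, 0.26681206120921935], [0.05269328864292221, -0.19936782663793204, 0.26945070795913334]] dev deg 2.2725651
[(array([ 0.05 , -0.179,  0.271]), 0.54)]
[]
```

View pics/g.png

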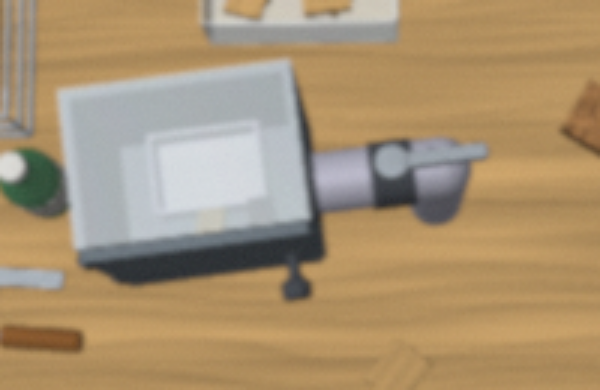

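The picture shows the lever in line with the duct, from (390,160) to (485,150). The door is shut, and the tray is flat in the box at (210,170). Handing in.

```bash
python3 -c "
from plant import *
print(sign_off())"
```

```text
the job is handed in; nothing more can be done
None
```

I handed the job in at about 29 s of the 72 s: the tray stands flat against the trap's back wall, the door is shut on its catch (about 0.002 rad), and the lever was then swung in line with the duct (within about 2°); sign-off returned no verdict.

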